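# Load a vial labeller's sloping feed tube

### The arm

A 6-joint arm with a two-finger parallel gripper is mounted at the origin on the work surface. World frame = base frame: x ahead of the robot, y to its left, z up, the work surface at z = 0. Lengths are in m, angles in rad, forces in N, time in s.
With the tool pointing down it reaches from about 0.35 to 0.975 m from the base axis. Payload 4.9 kg.
Tool frame: the origin (TCP) lies midway between the tips of the shut fingers; the grasp point (between the pads) lies 19 mm behind it (manip.grip_point_offset is the distance from the TCP to the grasp point, in m); z points along the fingers, y is the direction in which the jaws open and shut (so a half turn about z gives the same grasp; the last joint's range is limited). The gripper opens to 85 mm and grips with 20 to 120 N. Pads are 22 mm wide; open, the fingers measure 114 mm over their backs; the gripper's body (76 mm by 85 mm) begins 54 mm behind the grasp point. The pads swing forward as they close: fully open they stand 13 mm farther back than shut.
Start: joints at [-1.267, 0.053, 1.613, -0, 1.476, -0.119], TCP at [0.256, -0.57, 0.204] pointing down, gripper open.
Joint ranges: [-3.01, 3.01], [-1.01, 2.22], [0.06, 2.58], [-1.02, 4.17], [0.09, 2.62], [-3.14, 3.14]. Speed limits (rad/s): [2.57, 2.57, 3.14, 3.14, 3.14, 3.14].

### API

Orientations are given as a unit quaternion [w, x, y, z].
In Python, from plant import manip gives the robot as it stands. The module is installed in compiled form; this text tells all that it offers.
- The arm moves only by the tool send_rows, never from a script. Its argument "steps" is a list of rows, each a list of 6 numbers: the shift along the tool's x, y, z in m, then the turn, a rotation vector about the tool's x, y, z in degrees. In form: [[dx, dy, dz, wx, wy, wz], ...]. A call has 1 to 8 rows; each row shifts and turns the commanded pose from where the row before left it, along the tool's axes as they then stand; what a row does not reach is not made up. A row lasts 1/8 s, in which the tool goes at most 62.5 mm and 10.7 degrees, less where a joint would pass 70% of its speed; a pose out of reach is approached as far as the arm can. A call is refused whole if a number of a shift passes 0.0625 or a number of a turn 10.7, either way. A call with a gripper value outside its range is refused whole. "grip" is the opening, from 0 (shut) to 1 (fully open), set as the call begins (left out, the last holds). The fingers move at their own pace and stop on an object; the grip force is fixed at half the most. Time passes only in rows, so rows that do not move let the fingers close. It gives the time, the measured TCP pose, the force and the opening at its end, in the units of the state.
- manip.state(): the state, without advancing time (a new reading comes with each control period).
- manip.grab_frame(name): name is "side" or "top"; returns the picture (400x640x3 uint8, blue, green, red); there is no depth.
- manip.get_calibration(name): a dict with "K" (3x3 intrinsics, pixels), "R" (3x3) and "t" (3): a world point X has camera coordinates R X + t. Camera axes: x right, y down, z forward; pixel columns grow to the right and rows downward; lengths in m; the calibration is good to about 2 mm. A picture is of the moment at which its call begins. get_calibration takes no time and is no camera call.
- manip.job_done(): hands the job in, once; it reports no verdict.
The state is a dict: "time": time; "joint_pos": joint angles; "joint_vel": joint speeds; "joint_efforts": joint torques, N m; "tool_pos": TCP position; "tool_rot": TCP orientation; "contact_force": force on the tool from outside, world axes, zero at the start; "ft_torque": the same for the moment, N m; "gripper_width": opening from 0.0 (shut) to 1.0 (fully open).
Only numpy, scipy, OpenCV 4.12 (cv2) and the standard library are available. Lean on these libraries where they do the work, as an engineer would, in place of code of your own. Each camera call takes 0.05 s, during which the arm holds its last target.

### The job

Load the two vials from the blue tray into the labeller's sloping feed tube, behind the vial already in it, base first with the blue caps uphill: lay each one in the open loading trough and push it down under the brake spring. Once both are in, push the row down until you feel the cushioned stop at the foot give by 2 or 3 mm, but do not ram the cushion to the end of its travel; then let go, leaving the three vials end to end without gaps. Do not disturb the tube rack, the reagent bottle or the specimen jar.

Things in the scene. Friction and masses are not known exactly. Their poses are not given: they have to be found in the camera images.
- vial_a: amber glass vial lying in a cradle of the tray; 46 mm long: body 22 mm diameter, 34 mm long, then a blue cap 20 mm diameter, 12 mm long; about 22 g. Origin on its axis at mid-length (23 mm from base and from cap top); its x axis runs from base to cap. It lies along the tray's x axis, cap either way, its axis 18 mm above the bench
- vial_b: a second vial exactly like vial_a, in the other cradle of the tray, its cap pointing the opposite way to vial_a's
- feed_tube: the labeller's feed magazine, rising at 38 degrees. Origin on the line of the vials' axes, near the foot; x points up the slide along that line, z square to it (up), y level. x = -30 to 130 mm: clear tube, slit on top, 31 mm outside diameter (collars 36 mm), 1.3 mm clearance round a vial; x = 118 to 205 mm: open loading trough. A V rail holds the vials' axes on the x line
- tube_mouth (a point): centre of the tube's upper face, on the feed_tube's x line at x = 130 mm. The brake spring, a yellow leaf, hangs here from a bracket (up to z = 21 mm) and points down the tube, its tip 27 mm inside and 2.5 mm into a vial's outline: a vial stops at it and needs about 2 to 4 N of push to pass under. Fingertips cannot follow into the tube, so the next vial pushes it on
- trough_end (a point): upper end of the open loading trough, on the feed_tube's x line at x = 205 mm, 206 mm above the bench. In the trough the V rail reaches no higher than z = -8 mm and no wider than y = +-9 mm, so fingers can straddle a vial's sides. A vial laid there slides down by gravity (friction about 0.3) until its base meets the brake spring or the vial ahead
- cushion (a joint): travel in m of the sprung red stop at the tube's foot, on which a first vial, cap up, already rests: 0 at rest, grows as vials press it down; it gives from 2 N and needs 2 N more per mm; travel ends at 6 mm; springs back unless the brake holds it. The stop is clamped 0 to 32 mm up the tube (unmeasured), so where the full row of three vials ends (feed_tube x = 138 to 170 mm) has to be felt
- tray: blue open tray, fixed on the bench, 130 x 220 x 16 mm, origin under its centre; two cradles run along its x axis at y = -41 and +41 mm, each a pair of ribs whose tops are 9 mm above the bench (tray floor 3 mm)
- labeller: the vial labeller, fixed: cream housing 200 x 240 x 130 mm behind the foot of the tube (x from -250 to -50 mm in its frame), with a label reel on its +y side (to y = 151 mm); origin on the bench below the feed_tube's origin, which is 80 mm above it; x points level in the direction in which the tube rises
- tube_rack: bystander: orange rack of capped blood tubes, 75 x 200 x 90 mm, origin under its centre
- reagent_bottle: bystander: amber bottle, 56 mm diameter, 115 mm high, origin under its centre
- specimen_jar: bystander: clear jar with yellow lid, 60 mm diameter, 65 mm high, origin under its centre
Mind the look-alikes: they are no part of the job. Leave any red look-alike of the vial_b alone.

How it is judged:
By the outcome, as a careful person would: the job done as asked, in the order asked, and still so for the second after the job is handed in, with the robot touching nothing.
It also fails if it takes over 66 s, if anything falls off the work surface, if the arm or the gripper's body presses on something with over 40 N, if the wrist force passes 120 N, or if a joint passes its speed limit or range.

## Working session

There is one attempt and no reset: what is moved stays moved. The work goes in short steps, Python scripts to look and compute and a tool call to move; the robot and the scene stay as the last step left them, time stands still between calls to the robot, and variables do not carry over. Pictures are saved under pics/ and viewed, and the job is handed in when it is done.

Besides the shell and the picture viewer there is one more tool, called as a command line: name --pt "numbers of a row" for each row, then --argument value for the rest. send_rows: Moves the arm, as the interface text tells. Its arguments: {"type":"object","properties":{"steps":{"type":"array"},"grip":{"type":"number"}},"required":["steps"]}

```bash
mkdir -p pics; ls; python3 - <<'E'
from plant import manip
import cv2
for n in("side","top"):
    im=manip.grab_frame(n); cv2.imwrite(f"pics/{n}0.png",im)
    c=manip.get_calibration(n); print(n,c)
s=manip.state();print(s, manip.grip_point_offset)
E
```

```text
pics
side {'K': array([[508.08104581,   0.        , 319.79146428],
       [  0.        , 508.08104581, 204.14711146],
       [  0.        ,   0.        ,   1.        ]]), 'R': array([[-0.86050034, -0.50925986, -0.01391263],
       [-0.31616382,  0.55523989, -0.7692523 ],
       [ 0.39947417, -0.6575432 , -0.63879366]]), 't': array([0.52041307, 0.28239668, 1.30356151])}
top {'K': array([[462.45249145,   0.        , 316.02733202],
       [  0.        , 462.45249145, 198.06233592],
       [  0.        ,   0.        ,   1.        ]]), 'R': array([[ 0.02270467, -0.9997238 ,  0.0060674 ],
       [-0.99584294, -0.02315119, -0.08809575],
       [ 0.08821189, -0.00404199, -0.99609353]]), 't': array([-0.00799932,  0.60216707,  1.1674898 ])}
{'time': 0.1, 'joint_pos': array([-1.26697923e+00,  5.32793523e-02,  1.61414734e+00,  2.75928711e-05,
        1.47603115e+00, -1.19011083e-01]), 'joint_vel': array([ 7.91703024e-05, -1.08121534e-03, -3.96472661e-03,  7.42535069e-04,
        1.51117513e-03, -4.56587457e-04]), 'joint_efforts': array([-1.97199292e-04, -3.94901776e+01, -3.71363425e+01, -1.02983638e-04,
        3.90097004e-03,  3.86482066e-05]), 'tool_pos': array([ 0.25627895, -0.56936314,  0.20279873]), 'tool_rot': array([-9.29881558e-04,  9.77735008e-01,  2.09841333e-01, -7.23770885e-05]), 'contact_force': array([-0.55792987,  0.59103997, -0.47684768]), 'ft_torque': array([-0.03968591,  0.02373744, -0.00377046]), 'gripper_width': 0.9994644767217727} 0.0187
```

View pics/side0.png

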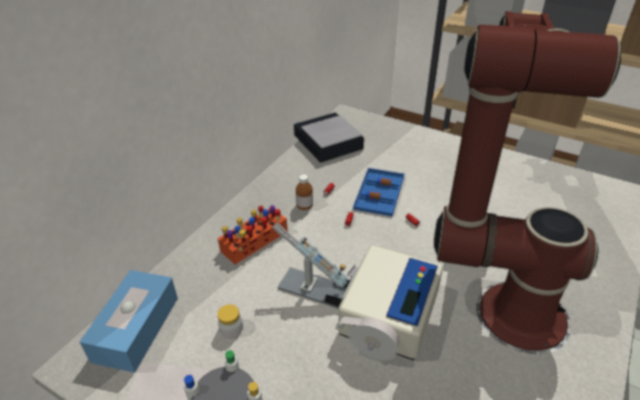

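View pics/top0.png

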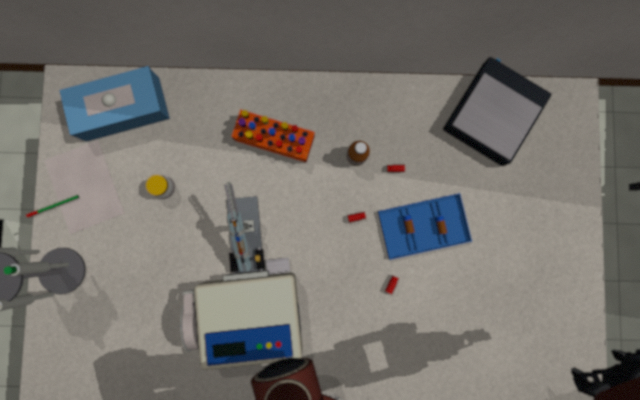

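The side view shows the tray at (380,192), the tube from (345,285) to (280,228), and the labeller at (395,300). In the top view the tray is at (425,227) with vials at (408,228) and (441,228). The tube's upper end is at (229,185) and its foot is near (240,265). Next I'll crop in close.

```bash
python3 - <<'E'
import cv2, numpy as np
t=cv2.imread("pics/top0.png");s=cv2.imread("pics/side0.png")
a=cv2.resize(t[185:270,370:480],None,fx=7,fy=7,interpolation=cv2.INTER_CUBIC);cv2.imwrite("pics/c_tray.png",a)
a=cv2.resize(t[170:290,190:300],None,fx=5,fy=5,interpolation=cv2.INTER_CUBIC);cv2.imwrite("pics/c_tube.png",a)
a=cv2.resize(s[210:315,260:370],None,fx=5.6,fy=5.6,interpolation=cv2.INTER_CUBIC);cv2.imwrite("pics/c_tubes.png",a)
a=cv2.resize(s[160:220,345:415],None,fx=9,fy=9,interpolation=cv2.INTER_CUBIC);cv2.imwrite("pics/c_trays.png",a)
E
```

```text
(no output)
```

View pics/c_tray.png

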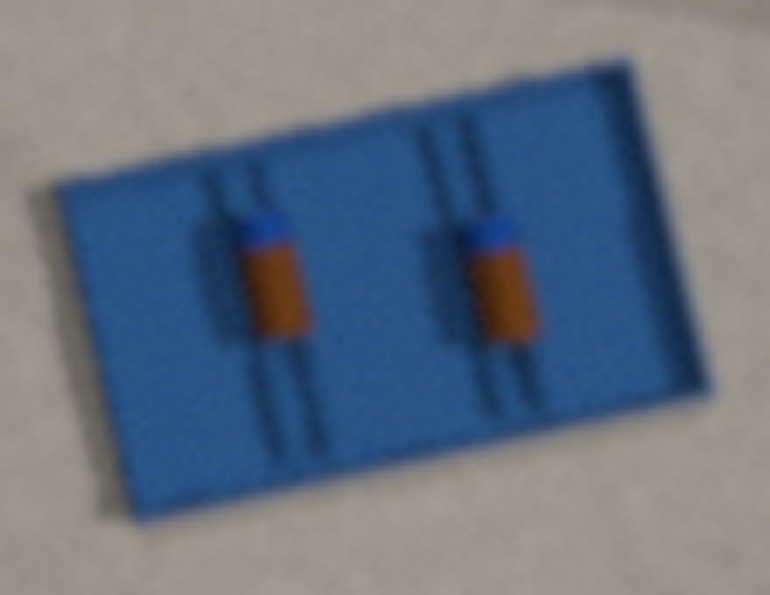

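View pics/c_tube.png

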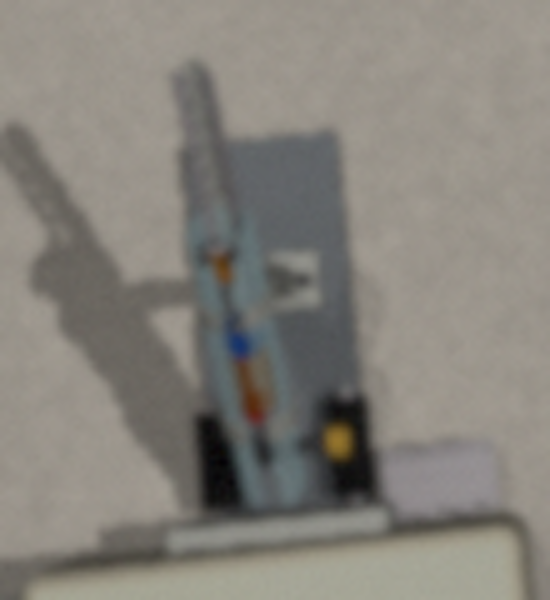

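View pics/c_tubes.png

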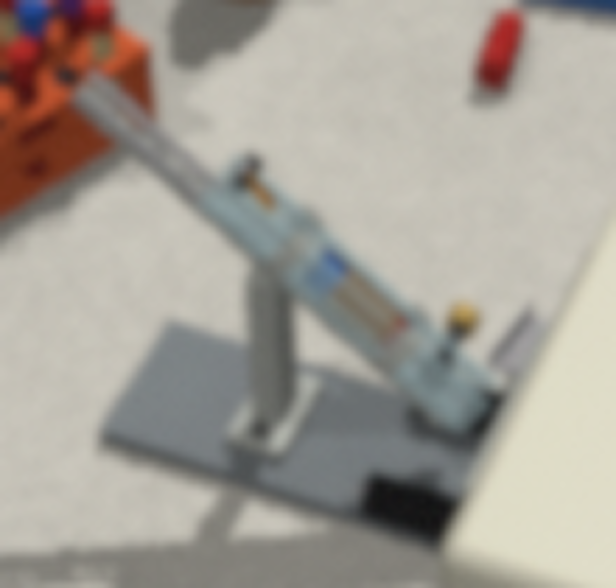

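View pics/c_trays.png

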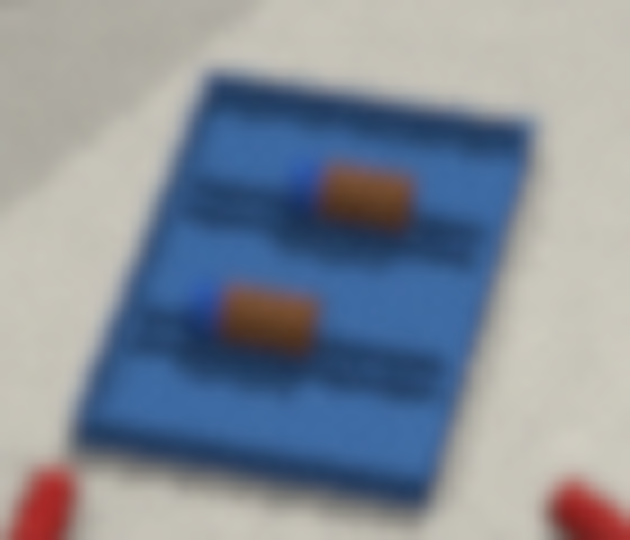

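Candidates for "the vial", by top-view pixel:
- Amber vials with blue caps in the tray: (408,228) and (441,228). These match the description.
- Red look-alikes on the bench: (396,168), (356,217) and (391,285). I'll leave these alone.
- The vial already in the tube: (240,245).

The close crop confirms the two tray vials are amber with blue caps. Both caps point up-image (+x), although the text says they point opposite ways. Next I'll measure.

```bash
cat > h.py <<'E'
import numpy as np, cv2
from plant import manip
C={n:manip.get_calibration(n) for n in("side","top")}
def ray(n,u,v):
    c=C[n];d=c["R"].T@np.linalg.solve(c["K"],[u,v,1.]);o=-c["R"].T@c["t"];return o,d/np.linalg.norm(d)
def onz(n,u,v,z):
    o,d=ray(n,u,v);return o+d*(z-o[2])/d[2]
def proj(n,X):
    c=C[n];p=c["K"]@(c["R"]@np.asarray(X,float)+c["t"]);return p[:2]/p[2]
def tri(pt,ps):
    (o1,d1),(o2,d2)=ray("top",*pt),ray("side",*ps)
    A=np.stack([d1,-d2],1);s=np.linalg.lstsq(A,o2-o1,rcond=None)[0]
    a=o1+d1*s[0];b=o2+d2*s[1];return (a+b)/2,np.linalg.norm(a-b)
E
cat > m.py <<'E'
from h import *
for n,b in(("top",(370,185,480,270)),("side",(345,160,415,220))):
    im=cv2.imread(f"pics/{n}0.png");hsv=cv2.cvtColor(im,cv2.COLOR_BGR2HSV)
    x0,y0,x1,y1=b
    roi=hsv[y0:y1,x0:x1]
    am=cv2.inRange(roi,(3,90,60),(22,255,255))
    k,l,st,ce=cv2.connectedComponentsWithStats(am)
    for i in range(1,k):
        if st[i,4]<30: continue
        pts=np.argwhere(l==i)[:,::-1].astype(np.float32)
        c=ce[i]+[x0,y0]
        r=cv2.minAreaRect(pts); print(n,"amber",st[i,4],c,r[1:],onz(n,*c,0.020))
    bl=cv2.inRange(roi,(95,80,40),(130,255,255))
    ct=max(cv2.findContours(bl|am,cv2.RETR_EXTERNAL,cv2.CHAIN_APPROX_NONE)[0],key=cv2.contourArea)
    q=cv2.approxPolyDP(ct,8,True)[:,0]+[x0,y0]; q2=cv2.boxPoints(cv2.minAreaRect(ct))+[x0,y0]
    print("quad",q.tolist());
    for p in q: print(onz(n,*p,0.016).round(4))
    print("center rect",onz(n,*q2.mean(0),0.012))
E
python3 m.py
```

```text
top amber 66 [409.27272727 226.37878788] ((11.374736785888672, 5.88348388671875), 78.69007110595703) [ 0.53489853 -0.23689253  0.02      ]
top amber 66 [441.84848485 227.16666667] ((11.605780601501465, 5.7486572265625), 77.47119140625) [ 0.53479274 -0.3212358   0.02      ]
quad [[459, 194], [379, 211], [389, 258], [469, 241]]
[ 0.6225 -0.3673  0.016 ]
[ 0.5732 -0.1587  0.016 ]
[ 0.4524 -0.1858  0.016 ]
[ 0.5008 -0.3927  0.016 ]
center rect [ 0.53715081 -0.27747632  0.012     ]
side amber 34 [385.44117647 181.61764706] ((7.452413558959961, 4.118439197540283), 11.309932708740234) [ 0.53335509 -0.3137681   0.02      ]
side amber 38 [374.34210526 195.18421053] ((8.236878395080566, 4.510671138763428), 11.309932708740234) [ 0.53379961 -0.22951855  0.02      ]
quad [[368, 169], [354, 208], [391, 215], [403, 174]]
[ 0.619 -0.355  0.016]
[ 0.5633 -0.1436  0.016 ]
[ 0.4475 -0.1707  0.016 ]
[ 0.5013 -0.3879  0.016 ]
center rect [ 0.53551571 -0.26341471  0.012     ]
```

```bash
python3 - <<'E'
import cv2
t=cv2.imread("pics/top0.png");s=cv2.imread("pics/side0.png")
cv2.imwrite("pics/d1.png",cv2.resize(t[175:285,215:285],None,fx=8,fy=5.4,interpolation=cv2.INTER_LINEAR))
cv2.imwrite("pics/d1.png",cv2.resize(t[178:228,215:265],None,fx=12,fy=12,interpolation=cv2.INTER_LINEAR))
cv2.imwrite("pics/d2.png",cv2.resize(s[215:260,265:325],None,fx=12,fy=12,interpolation=cv2.INTER_LINEAR))
cv2.imwrite("pics/d3.png",cv2.resize(t[265:370,175:310],None,fx=5.5,fy=5.5,interpolation=cv2.INTER_LINEAR))
cv2.imwrite("pics/d4.png",cv2.resize(s[235:365,320:450],None,fx=4.5,fy=4.5,interpolation=cv2.INTER_LINEAR))
E
```

```text
(no output)
```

View pics/d1.png

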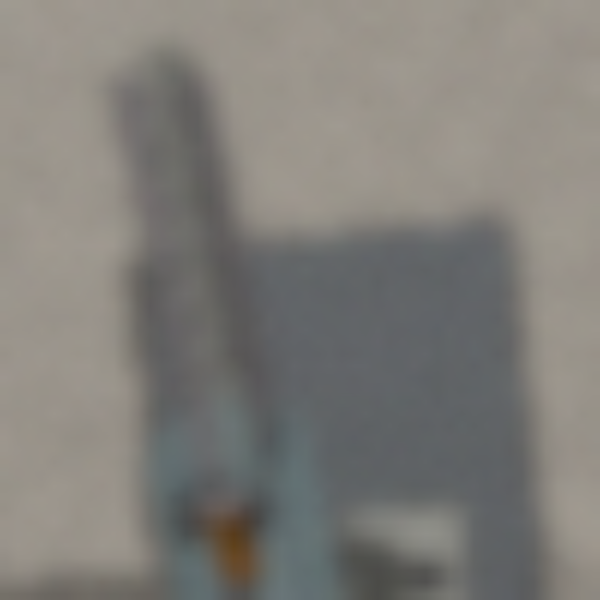

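View pics/d2.png

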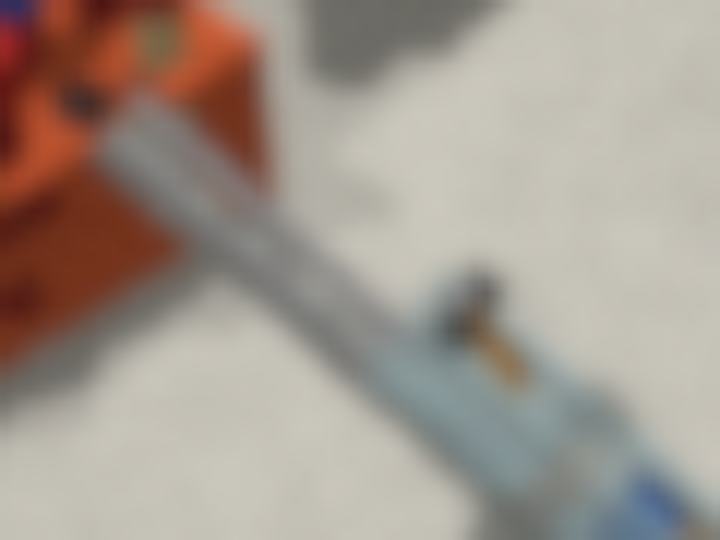

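View pics/d3.png

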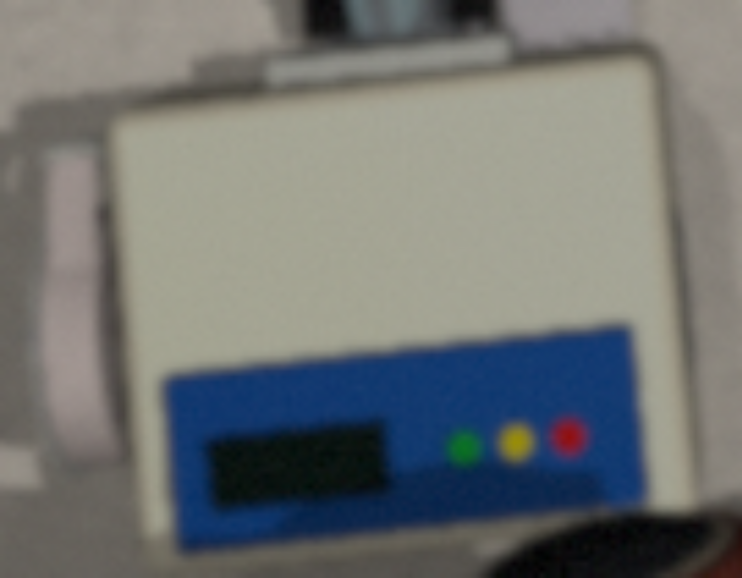

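View pics/d4.png

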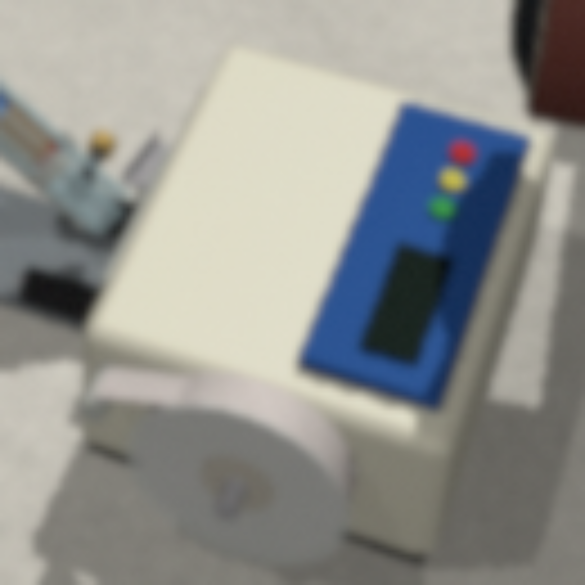

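```bash
cat > m2.py <<'E'
from h import *
import sys
for n,b in(("top",(370,185,480,270)),("side",(345,160,415,220))):
    im=cv2.imread(f"pics/{n}0.png").astype(np.float32);x0,y0,x1,y1=b
    S=8
    roi=cv2.resize(im[y0:y1,x0:x1],None,fx=S,fy=S,interpolation=cv2.INTER_CUBIC)
    rb=roi[...,2]-roi[...,0]   # amber + , blue -
    print(n,"cam",(-C[n]["R"].T@C[n]["t"]).round(3), rb.min(),rb.max())
    inside=(rb<-15).astype(np.uint8)
    ct=max(cv2.findContours(inside,cv2.RETR_EXTERNAL,cv2.CHAIN_APPROX_NONE)[0],key=cv2.contourArea)
    mask=np.zeros_like(inside);cv2.drawContours(mask,[ct],-1,1,-1)
    toimg=lambda p:(np.asarray(p)+.5)/S-.5+[x0,y0]
    q=cv2.approxPolyDP(cv2.convexHull(ct),20,True)[:,0]
    P=[onz(n,*toimg(p),0.016) for p in q]; print("tray corners",[(toimg(p).round(1).tolist(),X[:2].round(4).tolist()) for p,X in zip(q,P)])
    am=((rb>-12)&(cv2.erode(mask,np.ones((9,9)))>0)).astype(np.uint8)
    k,l,st,ce=cv2.connectedComponentsWithStats(am)
    for i in range(1,k):
        if st[i,4]<1500: continue
        pts=np.argwhere(l==i)[:,::-1].astype(np.float32); r=cv2.minAreaRect(pts)
        c=toimg(ce[i]); print(" amber",st[i,4]/64,c.round(2),np.array(r[1])/S,r[2],onz(n,*c,0.018).round(4))
        # bright-blue cap near
        # vivid blue: strong B vs rest
E
python3 m2.py
```

```text
top cam [0.497 0.011 1.216] -123.849144 86.93622
tray corners [([459.9, 193.3], [0.6243, -0.3698]), ([470.8, 241.7], [0.4991, -0.3974]), ([388.6, 258.7], [0.4506, -0.1847]), ([378.2, 210.3], [0.5749, -0.1566])]
 amber 105.359375 [408.92 226.34] [13.60817623  8.36137486] 77.09259033203125 [ 0.535  -0.2364  0.018 ]
 amber 107.15625 [441.47 227.06] [13.88516426  8.45842934] 75.96376037597656 [ 0.5351 -0.3208  0.018 ]
side cam [0.016 0.965 1.057] -118.76611 129.29675
tray corners [([368.1, 167.4], [0.623, -0.3635]), ([404.1, 173.3], [0.4997, -0.3934]), ([391.6, 215.8], [0.4444, -0.168]), ([352.9, 208.8], [0.5644, -0.1384])]
 amber 60.828125 [385.23 181.55] [10.18092346  6.45902157] 10.007980346679688 [ 0.5351 -0.3162  0.018 ]
 amber 65.96875 [374.39 195.16] [10.5009861   6.74035883] 9.462322235107422 [ 0.5347 -0.232   0.018 ]
```

```bash
python3 - <<'E'
from h import *
print("trough end tri",tri((228.2,183.2),(275.4,225.3)))
print("house +y front",onz("top",195.9,286.5,.13),onz("side",340,308.3,.13))
print("house -y front",onz("top",294.1,275,.13),onz("side",373.3,246.1,.13))
print("onz trough end z=.196",onz("top",228.2,183.2,.196),onz("side",275.4,225.3,.196))
# brake bracket px: top (233.,221.) side (305,238.5)
print("bracket",tri((233.,220.5),(304.5,239.5)))
# foot knob etc
def model(o,yaw):
    o=np.array(o);c,s=np.cos(yaw),np.sin(yaw)
    for n,p in {"house+y":(-.05,.12,.13),"house-y":(-.05,-.12,.13)}.items():
        X=np.array([o[0]+c*p[0]-s*p[1],o[1]+s*p[0]+c*p[1],p[2]]);print(n,proj("top",X).round(1),proj("side",X).round(1))
E
```

```text
trough end tri (array([0.61508194, 0.20232073, 0.19057882]), np.float64(0.002925601258429335))
house +y front [0.38111037 0.27959065 0.13      ] [0.36585374 0.30930858 0.13      ]
house -y front [0.41249169 0.05310169 0.13      ] [0.38885807 0.08884691 0.13      ]
onz trough end z=.196 [0.61574849 0.20203383 0.196     ] [0.6098898  0.20666048 0.196     ]
bracket (array([0.53370977, 0.19232083, 0.17075882]), np.float64(0.0012084980837999409))
```

```bash
python3 - <<'E'
from h import *
print(tri((195.9,286.5),(340,308.3)));print(tri((294.1,275),(373.3,246.1)))
print(proj("side",[.381,.2796,.13]),proj("side",[.4125,.0531,.13]))
E
```

```text
(array([0.37770016, 0.28727325, 0.09879951]), np.float64(0.00019065344387396945))
(array([0.40694725, 0.05340676, 0.09107219]), np.float64(0.005589047023182236))
[340.46086745 296.96248777] [371.18943526 234.79616545]
```

```bash
python3 - <<'E'
import cv2, numpy as np
for n,(x0,y0,x1,y1) in {"top":(215,175,285,275),"side":(265,215,350,300)}.items():
    im=cv2.imread(f"pics/{n}0.png")[y0:y1,x0:x1].astype(np.float32)
    S=6
    g=np.clip((im[...,0]+im[...,1]-2*im[...,2])*3+100,0,255).astype(np.uint8)
    out=[]
    for a in (np.clip(im*1.3,0,255).astype(np.uint8),cv2.cvtColor(g,cv2.COLOR_GRAY2BGR)):
        a=cv2.resize(a,None,fx=S if n=="side" else 5.6,fy=S if n=="side" else 5.6,interpolation=cv2.INTER_CUBIC)
        s=S if n=="side" else 5.6
        for k in range(0,max(im.shape[:2]),10):
            cv2.line(a,(int((k+.5)*s),0),(int((k+.5)*s),6),(0,0,255),1);cv2.line(a,(0,int((k+.5)*s)),(6,int((k+.5)*s)),(0,0,255),1)
        out.append(a)
    o=np.hstack(out)
    if o.shape[1]>800: 
        cv2.imwrite(f"pics/e_{n}1.png",out[0]);cv2.imwrite(f"pics/e_{n}2.png",out[1])
    else: cv2.imwrite(f"pics/e_{n}1.png",o)
    print(o.shape)
E
```

```text
(560, 784, 3)
(510, 1020, 3)
```

View pics/e_top1.png

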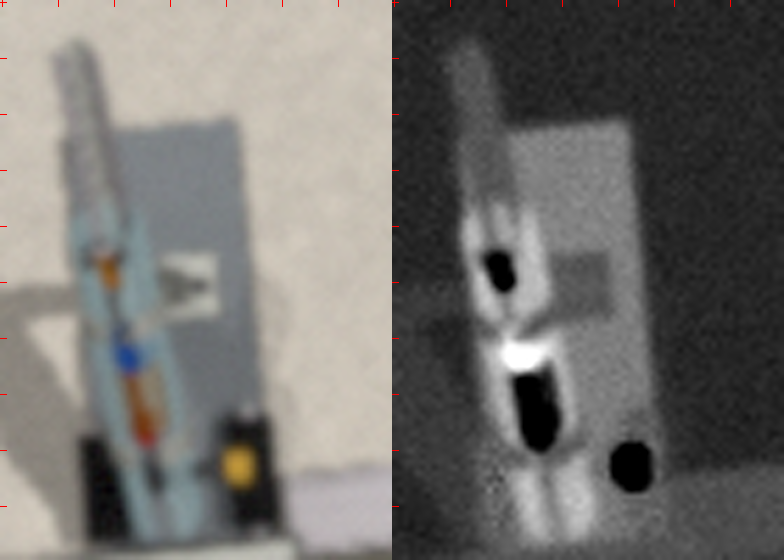

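View pics/e_side1.png

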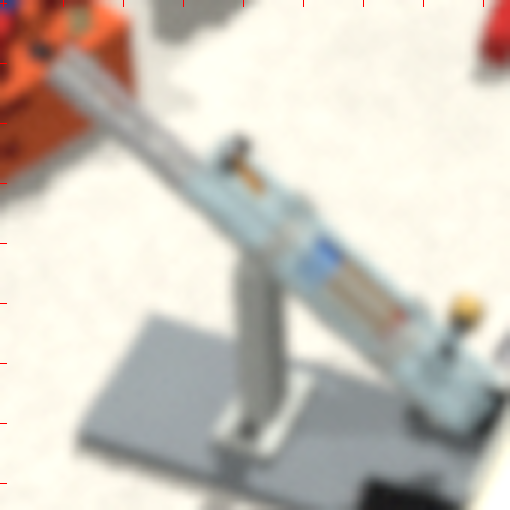

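View pics/e_side2.png

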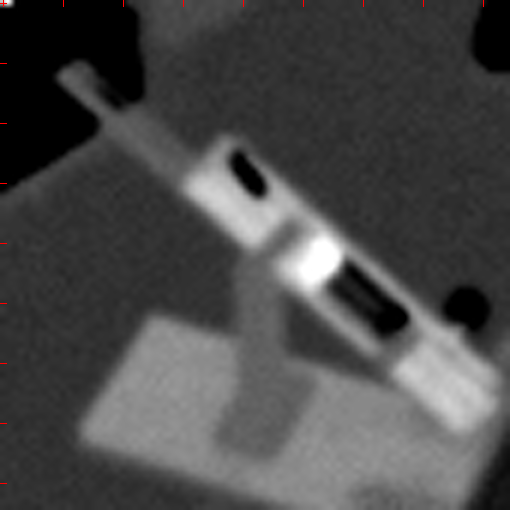

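```bash
python3 - <<'E'
from h import *
def plane(n,p,q):
    o,d1=ray(n,*p);_,d2=ray(n,*q);N=np.cross(d1,d2);N/=np.linalg.norm(N);return N,N@o
N1,c1=plane("top",(235.6,222.7),(244.1,265.6));N2,c2=plane("side",(298.7,241.5),(344.8,282.5))
d=np.cross(N1,N2);d/=np.linalg.norm(d);d*=np.sign(d[2])
print("dir",d,"slope",np.degrees(np.arcsin(d[2])),"yaw",np.degrees(np.arctan2(d[1],d[0])))
P0=np.linalg.lstsq(np.stack([N1,N2,d]),np.array([c1,c2,0]),rcond=None)[0]
def nearest(n,px):
    o,r=ray(n,*px);A=np.stack([d,-r],1);s=np.linalg.lstsq(A,o-P0,rcond=None)[0];return P0+d*s[0],np.linalg.norm(P0+d*s[0]-o-r*s[1])
m,_=nearest("side",(298.7,241.5));print("mouth",m, "expect z",.08+.13*np.sin(np.radians(38)))
e,_=nearest("side",(275.4,225.3));print("trough end approx",e, np.linalg.norm(e-m));e,_=nearest("top",(228.2,183.2));print("top:",e,np.linalg.norm(e-m))
f,_=nearest("side",(344.8,282.5));print("foot",f,np.linalg.norm(f-m))
E
```

```text
dir [0.78954384 0.08965354 0.60711017] slope 37.38084170860129 yaw 6.478248709044225
mouth [0.5501185  0.19368947 0.15698077] expect z 0.16003599179233557
trough end approx [0.60704924 0.20015401 0.20075698] 0.07210586860645618
top: [0.61435031 0.20098306 0.20637104] 0.08135305948190234
foot [0.42244985 0.17919256 0.05881151] 0.16169925682869649
```

```bash
python3 - <<'E'
from h import *
from scipy.optimize import least_squares
sl=np.radians(38)
T=[(235.6,222.7),(240.0,245.9),(244.1,265.6)]
S=[(298.7,241.5),(344.8,282.5)]
def fr(p):
    ox,oy,yaw=p;d=np.array([np.cos(sl)*np.cos(yaw),np.cos(sl)*np.sin(yaw),np.sin(sl)]);return np.array([ox,oy,.08]),d
def dist(n,px,o,d):  # pixel distance of px from projected line
    a=proj(n,o);b=proj(n,o+.13*d);t=(b-a)/np.linalg.norm(b-a);w=np.array(px)-a;return t[0]*w[1]-t[1]*w[0]
def res(p):
    o,d=fr(p);r=[dist("top",q,o,d) for q in T]+[0.6*dist("side",q,o,d) for q in S]
    r+=list(.5*(proj("side",o+.13*d)-S[0]))+list(.5*(proj("side",o-.03*d)-S[1]))
    # trough end rail on top at z~-8mm
    up=np.cross(d,[-np.sin(p[2]),np.cos(p[2]),0]); 
    r+=list(.5*(proj("top",o+.205*d-.010*up)-[228.2,183.2]))+list(.5*(proj("side",o+.205*d-.010*up)-[275.4,225.3]))
    return r
s=least_squares(res,[.44,.18,.12]);print(s.x,np.degrees(s.x[2]),np.round(s.fun,2))
o,d=fr(s.x);print("d",d);
for x in(0,.13,.155,.205):print(x,o+d*x)
E
```

```text
[0.44738877 0.18197235 0.12160924] 6.967695961434935 [ 0.52  0.05  0.02 -0.31 -0.24  0.07 -0.28 -0.23 -0.47 -0.18  0.36 -0.19
 -1.1 ]
d [0.78219106 0.09559336 0.61566148]
0 [0.44738877 0.18197235 0.08      ]
0.13 [0.54907361 0.19439949 0.16003599]
0.155 [0.56862839 0.19678932 0.17542753]
0.205 [0.60773794 0.20156899 0.2062106 ]
```

```bash
cat >> h.py <<'E'
from scipy.spatial.transform import Rotation as Ro
def pose():
    s=manip.state();q=s["tool_rot"];return np.array(s["tool_pos"]),Ro.from_quat([q[1],q[2],q[3],q[0]])
def tool(yaw,pitch):  # tool x at yaw, raised by pitch; degrees
    y,p=np.radians(yaw),np.radians(pitch)
    x=np.array([np.cos(p)*np.cos(y),np.cos(p)*np.sin(y),np.sin(p)]);z=np.array([np.sin(p)*np.cos(y),np.sin(p)*np.sin(y),-np.cos(p)])
    return Ro.from_matrix(np.stack([x,np.cross(z,x),z],1))
FO=np.array([.4474,.1820,.08]);FY=7.0;FR=tool(FY,38)
FD=FR.as_matrix()[:,0];FZ=-FR.as_matrix()[:,2];FYv=-FR.as_matrix()[:,1]
def feed(x,z=0,y=0): return FO+FD*x+FZ*z+FYv*y
def infeed(P): w=np.asarray(P)-FO;return np.array([w@FD,w@FYv,w@FZ])
def delta(P,R):
    p,r=pose();print("shift(tool)",r.inv().apply(np.asarray(P)-p).round(4),"turn",(r.inv()*R).as_rotvec(degrees=True).round(2),"world shift",(P-p).round(4))
E
python3 - <<'E'
from h import *
delta(np.array([.535,-.236,.12]),tool(12.9,0))
E
```

```text
shift(tool) [ 0.3909 -0.1895  0.0832] turn [-0.11 -0.   11.33] world shift [ 0.2787  0.3334 -0.0828]
```

send_rows --pt "0.0489 -0.0237 0.0104 0 0 0" --pt "0.0489 -0.0237 0.0104 0 0 0" --pt "0.0489 -0.0237 0.0104 0 0 0" --pt "0.0489 -0.0237 0.0104 0 0 0" --pt "0.0489 -0.0237 0.0104 0 0 0" --pt "0.0489 -0.0237 0.0104 0 0 0" --pt "0.0489 -0.0237 0.0104 0 0 0" --pt "0.0489 -0.0237 0.0104 0 0 0" --grip 0.65

```text
time: 1.1
tool_pos: [0.5361, -0.2349, 0.12]
tool_rot: [-0.0, 0.978, 0.21, -0.0]
contact_force: [0.5, -1.6, -0.3]
gripper_width: 0.65
```

send_rows --pt "0 0 0 0 0 5.7" --pt "0 0 0 0 0 5.6" --pt "0 0 0 0 0 0"

```text
time: 1.48
tool_pos: [0.5351, -0.2361, 0.1201]
tool_rot: [-0.0, 0.994, 0.113, -0.0]
contact_force: [0.1, 0.1, 0.6]
gripper_width: 0.648
```

```bash
python3 - <<'E'
from h import *
print(pose()[0],manip.state()["gripper_width"],manip.state()["time"],manip.state()["contact_force"]);delta(np.array([.535,-.236,.008]),tool(12.9,0))
a=manip.grab_frame("top");b=manip.grab_frame("side")
cv2.imwrite("pics/g1.png",np.hstack([cv2.resize(a[170:280,365:485],None,fx=3.3,fy=3.3),cv2.resize(b[90:220,325:445],None,fx=3.3,fy=2.792)]))
p,r=pose();print(proj("top",p),proj("side",p))
E
```

```text
[ 0.53514846 -0.23611592  0.12010066] 0.6479938641318024 1.475 [0.11439634 0.11249501 0.59516592]
shift(tool) [-0.000e+00 -1.000e-04  1.121e-01] turn [-0.04  0.04  0.11] world shift [-1.000e-04  1.000e-04 -1.121e-01]
[417.87154197 225.12380657] [376.67749581 168.90352194]
```

View pics/g1.png

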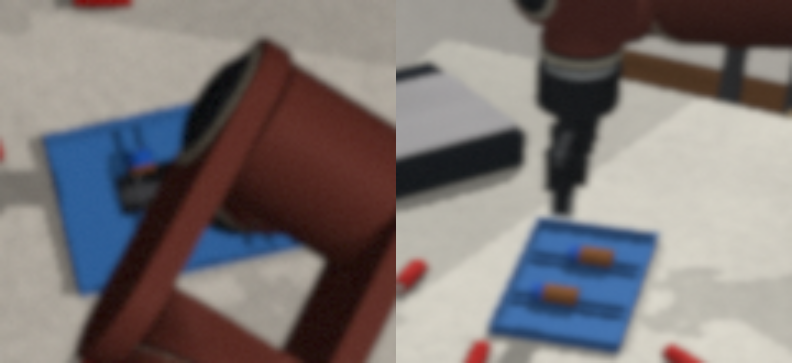

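The gripper is open above vial a. In the side view the tips are at (375,166), where projection puts them. I'll descend and close.

send_rows --pt "0 0 0.035 0 0 0" --pt "0 0 0.035 0 0 0" --pt "0 0 0.025 0 0 0" --pt "0 0 0.017 0 0 0" --pt "0 0 0 0 0 0"

```text
time: 2.2
tool_pos: [0.5344, -0.2361, 0.0073]
tool_rot: [-0.001, 0.994, 0.113, -0.001]
contact_force: [0.4, 0.2, 0.0]
gripper_width: 0.649
```

```bash
python3 - <<'E'
from h import *
b=manip.grab_frame("side");a=manip.grab_frame("top")
cv2.imwrite("pics/g2.png",np.hstack([cv2.resize(b[150:225,340:420],None,fx=5,fy=5),cv2.resize(a[185:260,370:450],None,fx=5,fy=5)]))
E
```

```text
(no output)
```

View pics/g2.png

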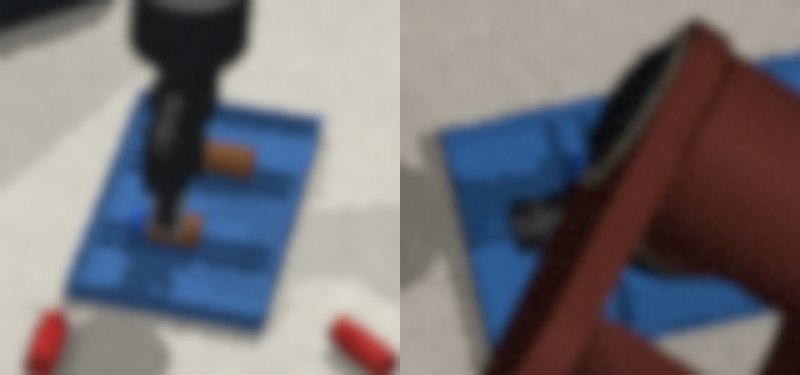

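The fingers straddle vial a's body, with the finger at crop (168,225) and the cap free to its left. Closing.

send_rows --pt "0 0 0 0 0 0" --pt "0 0 0 0 0 0" --pt "0 0 0 0 0 0" --pt "0 0 0 0 0 0" --grip 0.0

```text
time: 2.8
tool_pos: [0.5355, -0.2366, 0.0089]
tool_rot: [0.0, 0.994, 0.113, 0.0]
contact_force: [0.1, 0.1, 0.2]
gripper_width: -0.004
```

send_rows --pt "0 0 -0.03 0 0 0" --pt "0 0 -0.05 0 0 0" --pt "0 0 -0.06 0 0 0" --pt "0 0 -0.06 0 0 0" --pt "0 0 -0.05 0 0 0" --pt "0 0 0 0 0 0"

```text
time: 3.55
tool_pos: [0.5378, -0.2379, 0.2655]
tool_rot: [0.003, 0.994, 0.113, 0.004]
contact_force: [1.3, 0.3, -0.2]
gripper_width: -0.002
```

```bash
python3 - <<'E'
from h import *
b=manip.grab_frame("side");p,r=pose();u=proj("side",p).astype(int);print(u)
cv2.imwrite("pics/g3.png",cv2.resize(b[u[1]-50:u[1]+30,u[0]-40:u[0]+40],None,fx=6,fy=6,interpolation=cv2.INTER_CUBIC))
# target: release pose: tool above first
for z in(.09,): delta(feed(.155,z),FR)
E
```

```text
[379 129]
shift(tool) [ 0.0733 -0.4216  0.0141] turn [-1.77 37.74  5.77] world shift [-0.0228  0.4273 -0.0154]
```

View pics/g3.png

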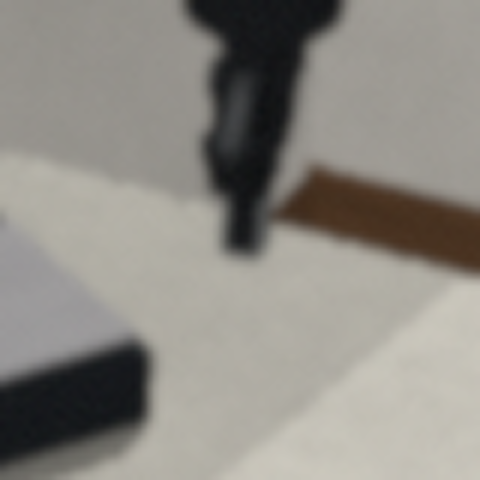

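The gripper shut empty. Looking at where the vials are.

```bash
python3 - <<'E'
from h import *
b=manip.grab_frame("side");a=manip.grab_frame("top");cv2.imwrite("pics/side1.png",b);cv2.imwrite("pics/top1.png",a)
cv2.imwrite("pics/g4.png",np.hstack([cv2.resize(b[155:225,345:415],None,fx=5.6,fy=5.6,interpolation=cv2.INTER_CUBIC),cv2.resize(a[180:270,370:480],None,fx=3.6,fy=392/90,interpolation=cv2.INTER_CUBIC)]))
E
sed -i 's/pics\/{n}0/pics\/{n}1/' m2.py; python3 m2.py
```

```text
top cam [0.497 0.011 1.216] -136.8058 96.27336
tray corners [([444.8, 196.3], [0.6155, -0.3302]), ([443.8, 204.4], [0.5942, -0.3275]), ([413.6, 254.7], [0.4623, -0.2492]), ([388.9, 259.2], [0.4494, -0.1857]), ([377.6, 210.9], [0.5732, -0.155])]
 amber 104.203125 [408.94 226.35] [13.47255993  8.32012081] 77.31961059570312 [ 0.535  -0.2364  0.018 ]
side cam [0.016 0.965 1.057] -121.14255 130.69818
tray corners [([367.9, 167.4], [0.6234, -0.3633]), ([404.1, 173.3], [0.4997, -0.3934]), ([391.3, 215.9], [0.4448, -0.1671]), ([352.9, 208.7], [0.5647, -0.139])]
 amber 60.6875 [385.23 181.55] [10.18529034  6.43987656] 10.30484676361084 [ 0.5351 -0.3162  0.018 ]
 amber 65.9375 [374.4  195.16] [10.53606224  6.69687796] 11.040939331054688 [ 0.5347 -0.2321  0.018 ]
```

View pics/g4.png

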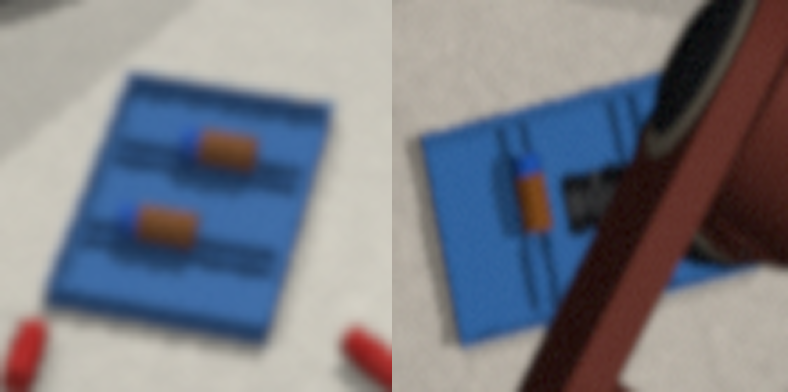

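```bash
python3 - <<'E'
from h import *
for z in(.008,.017,.03):
  for o in(.0,.028,.036,-.028,-.036):
    P=np.array([.5344-.223*o,-.2361+.975*o,z]);print(z,o,proj("side",P).round(1),proj("top",P).round(1))
p,r=pose();print(p,proj("side",p),proj("top",p)); s=manip.state();print(s)
E
```

```text
0.008 0.0 [374.9 196.9] [408.  226.7]
0.008 0.028 [372.9 202.1] [397.6 228.8]
0.008 0.036 [372.3 203.6] [394.6 229.5]
0.008 -0.028 [376.8 191.8] [418.5 224.5]
0.008 -0.036 [377.3 190.4] [421.5 223.9]
0.017 0.0 [375.  194.7] [408.7 226.6]
0.017 0.028 [373.1 199.9] [398.2 228.8]
0.017 0.036 [372.5 201.4] [395.2 229.4]
0.017 -0.028 [376.9 189.7] [419.3 224.4]
0.017 -0.036 [377.5 188.3] [422.3 223.8]
0.03 0.0 [375.2 191.6] [409.8 226.5]
0.03 0.028 [373.3 196.8] [399.1 228.7]
0.03 0.036 [372.7 198.3] [396.1 229.3]
0.03 -0.028 [377.1 186.6] [420.4 224.3]
0.03 -0.036 [377.7 185.2] [423.5 223.6]
[ 0.53486182 -0.23618696  0.25729109] [379.37476473 131.45755334] [432.6009147 223.2883884]
{'time': 3.7, 'joint_pos': array([-5.43092937e-01, -6.74587874e-02,  1.64406157e+00,  2.03447258e-05,
        1.56704375e+00,  8.02104853e-01]), 'joint_vel': array([-0.00094097,  0.01443852,  0.02675943, -0.00106149,  0.00121567,
        0.00093513]), 'joint_efforts': array([ 3.02952749e-02, -3.64625537e+01, -3.93789518e+01,  4.80372382e-04,
       -1.19520858e-02, -4.89407068e-05]), 'tool_pos': array([ 0.53486182, -0.23618696,  0.25729109]), 'tool_rot': array([-6.34355124e-04,  9.93644387e-01,  1.12560109e-01, -8.07646838e-04]), 'contact_force': array([ 0.87922011, -0.62240635, -0.41648958]), 'ft_torque': array([-0.00750281, -0.0006642 , -0.04462399]), 'gripper_width': 0.0017901307533878359}
```

```bash
python3 - <<'E'
import cv2,numpy as np
b=cv2.imread("pics/side1.png")
# g2 originals are lost; view wide
cv2.imwrite("pics/g5.png",cv2.resize(b[0:225,250:550],None,fx=2.6,fy=2.6))
E
```

```text
(no output)
```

View pics/g5.png

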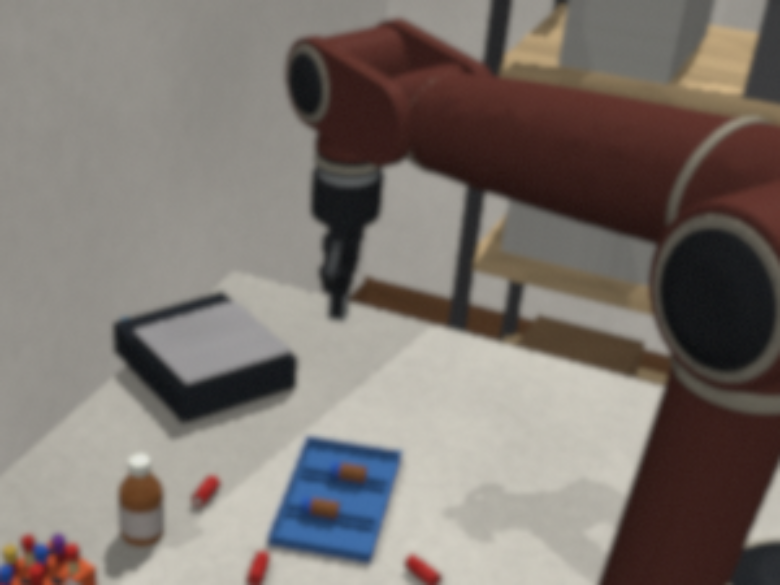

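```bash
python3 - <<'E'
import cv2,numpy as np
b=cv2.imread("pics/side1.png")
c=cv2.resize(b[80:140,355:405],None,fx=10,fy=10,interpolation=cv2.INTER_CUBIC)
for k in range(6): cv2.line(c,(0,k*100),(10,k*100),(0,0,255),2); cv2.line(c,(k*100,0),(k*100,10),(0,0,255),2)
cv2.circle(c,(244,515),4,(0,255,0),-1)
cv2.imwrite("pics/g6.png",c)
E
```

```text
(no output)
```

View pics/g6.png

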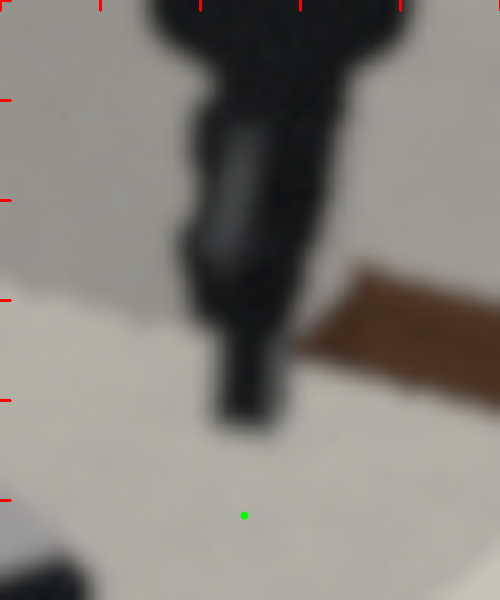

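```bash
python3 - <<'E'
from h import *
b=manip.grab_frame("side");p,r=pose();u=proj("side",p);print(p,u)
x0,y0=int(u[0])-25,int(u[1])-45
c=cv2.resize(b[y0:y0+60,x0:x0+50],None,fx=10,fy=10,interpolation=cv2.INTER_CUBIC)
g=c.max(2); 
# tip row: lowest dark pixel rows along column u
col=b[:, int(round(u[0]))-1:int(round(u[0]))+2].max(2).mean(1);print({i:int(col[i]) for i in range(int(u[1])-16,int(u[1])+6)})
for dz in(0,.01,.02,.03): print(dz,proj("side",p+[0,0,dz]).round(1))
E
```

```text
[ 0.53454248 -0.23599935  0.25641236] [379.42699564 131.76927593]
{115: 30, 116: 32, 117: 34, 118: 32, 119: 32, 120: 31, 121: 33, 122: 38, 123: 62, 124: 102, 125: 143, 126: 169, 127: 177, 128: 178, 129: 178, 130: 176, 131: 175, 132: 175, 133: 174, 134: 174, 135: 175, 136: 177}
0 [379.4 131.8]
0.01 [379.6 128.9]
0.02 [379.8 125.9]
0.03 [380.1 123. ]
```

Side-view measurement puts the shut tips about 26 mm above the reported TCP: the tip edge is at row 124.2, against 131.8 projected. That explains the empty close, which passed over the vial. I'll go down again in stages and check each one.

send_rows --pt "0 0 0.055 0 0 0" --pt "0 0 0.055 0 0 0" --pt "0 0 0.055 0 0 0" --pt "0 0 0.045 0 0 0" --pt "0 0 0.03 0 0 0" --pt "0 0 0.015 0 0 0" --pt "0 0 0 0 0 0" --grip 0.65

```text
time: 4.62
tool_pos: [0.534, -0.2357, 0.0018]
tool_rot: [-0.001, 0.994, 0.113, -0.002]
contact_force: [-0.6, -0.0, 0.6]
gripper_width: 0.649
```

send_rows --pt "0 0 0.006 0 0 0" --pt "0 0 0.006 0 0 0" --pt "0 0 0 0 0 0"

```text
time: 5.0
tool_pos: [0.5354, -0.2365, -0.0082]
tool_rot: [0.0, 0.994, 0.113, 0.0]
contact_force: [-0.5, 0.2, -0.3]
gripper_width: 0.648
```

```bash
python3 - <<'E'
from h import *
b=manip.grab_frame("side");a=manip.grab_frame("top");p,r=pose();print(p,proj("side",p))
cv2.imwrite("pics/g7.png",np.hstack([cv2.resize(b[150:225,340:420],None,fx=5,fy=5,interpolation=cv2.INTER_CUBIC),cv2.resize(a[185:260,370:450],None,fx=5,fy=5,interpolation=cv2.INTER_CUBIC)]))
E
```

```text
[ 0.53561045 -0.23665967 -0.00790372] [374.33335263 200.43323471]
```

View pics/g7.png

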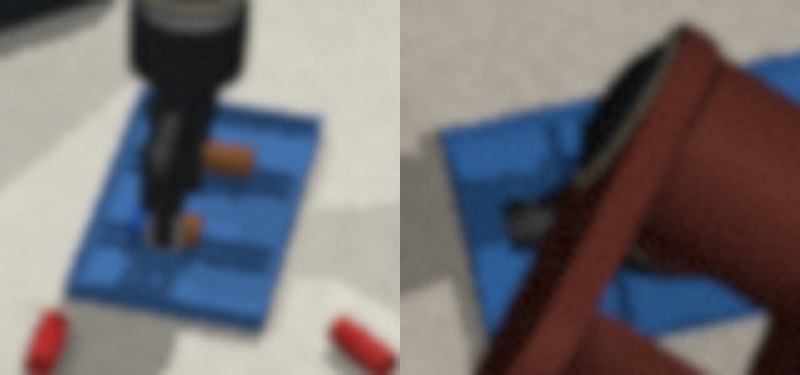

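send_rows --pt "0 0 0.005 0 0 0" --pt "0 0 0.005 0 0 0" --pt "0 0 0 0 0 0"

```text
time: 5.48
tool_pos: [0.5348, -0.2362, -0.0191]
tool_rot: [-0.0, 0.994, 0.113, -0.001]
contact_force: [0.3, -0.7, 1.5]
gripper_width: 0.647
```

send_rows --pt "0 0 0 0 0 0" --pt "0 0 0 0 0 0" --pt "0 0 0 0 0 0" --pt "0 0 0 0 0 0" --pt "0 0 0 0 0 0" --grip 0.0

```text
time: 6.1
tool_pos: [0.5356, -0.2365, -0.018]
tool_rot: [0.0, 0.994, 0.113, 0.0]
contact_force: [-0.9, 1.4, 1.0]
gripper_width: 0.235
```

send_rows --pt "0 0 -0.02 0 0 0" --pt "0 0 -0.04 0 0 0" --pt "0 0 -0.055 0 0 0" --pt "0 0 -0.06 0 0 0" --pt "0 0 -0.06 0 0 0" --pt "0 0 -0.04 0 0 0" --pt "0 0 0 0 0 0" --pt "0 0 0 0 0 0"

```text
time: 7.1
tool_pos: [0.535, -0.2364, 0.2565]
tool_rot: [-0.0, 0.994, 0.113, -0.0]
contact_force: [0.1, 0.2, -0.3]
gripper_width: 0.231
```

```bash
python3 - <<'E'
from h import *
b=manip.grab_frame("side");p,r=pose();u=proj("side",p);print(p,u,manip.state()["gripper_width"])
x0,y0=int(u[0])-25,int(u[1])-45
c=cv2.resize(b[y0:y0+60,x0:x0+50],None,fx=10,fy=10,interpolation=cv2.INTER_CUBIC);cv2.circle(c,(250,450),4,(0,255,0),-1)
cv2.imwrite("pics/g8.png",c);delta(feed(.155,.06),FR)
E
```

```text
[ 0.53458087 -0.23612105  0.2552373 ] [379.40881488 132.08729543] 0.23413492904223726
shift(tool) [ 0.0933 -0.4182  0.033 ] turn [-2.05 38.07  5.67] world shift [-0.0026  0.4285 -0.0325]
```

View pics/g8.png

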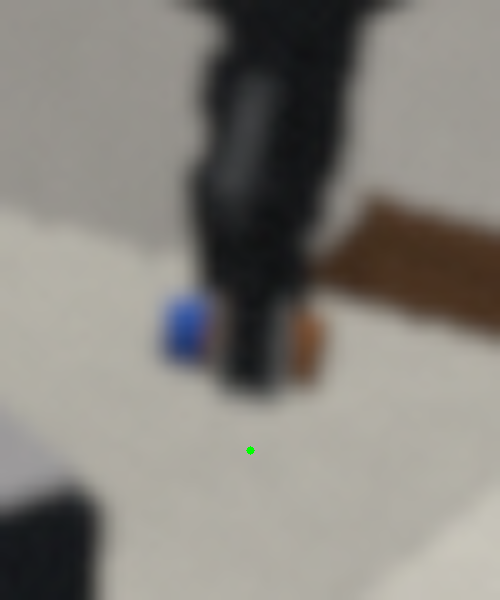

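The vial is held, with the cap visible left of the finger at (185,330) and the base at right (310,345). Carrying it to the tube side, then tilting.

send_rows --pt "0.0083 -0.0532 -0.005 0 0 0" --pt "0.0083 -0.0532 -0.005 0 0 0" --pt "0.0083 -0.0532 -0.005 0 0 0" --pt "0.0083 -0.0532 -0.005 0 0 0" --pt "0.0083 -0.0532 -0.005 0 0 0" --pt "0.0083 -0.0532 -0.005 0 0 0" --pt "0.0083 -0.0532 -0.005 0 0 0" --pt "0.0083 -0.0532 -0.005 0 0 0"

```text
time: 8.15
tool_pos: [0.5037, 0.1946, 0.2945]
tool_rot: [0.0, 0.994, 0.113, -0.002]
contact_force: [0.2, -0.4, 0.2]
gripper_width: 0.232
```

send_rows --pt "0 0 0 0 0 5.9" --pt "0 0 0 0 9.5 0" --pt "0 0 0 0 9.5 0" --pt "0 0 0 0 9.5 0" --pt "0 0 0 0 9.5 0" --pt "0 0 0 0 0 0"

```text
time: 8.9
tool_pos: [0.5014, 0.1926, 0.2897]
tool_rot: [-0.019, 0.945, 0.059, 0.321]
contact_force: [0.1, -0.5, -0.2]
gripper_width: 0.232
```

```bash
python3 - <<'E'
from h import *
b=manip.grab_frame("side");a=manip.grab_frame("top");p,r=pose();u=proj("side",p);v=proj("top",p);print(p,u,v,manip.state()["gripper_width"],infeed(p))
zz=r.as_matrix()[:,2]
print("tip if tool-offset26",proj("side",p-.026*zz),proj("top",p-.026*zz),"if world",proj("side",p+[0,0,.026]),proj("top",p+[0,0,.026]))
print("vial if tool36",proj("side",p-.036*zz),proj("top",p-.036*zz))
cv2.imwrite("pics/side2.png",b);cv2.imwrite("pics/top2.png",a)
def crop(im,x0,y0,w,h,s):
    c=cv2.resize(im[y0:y0+h,x0:x0+w],None,fx=s,fy=s,interpolation=cv2.INTER_CUBIC)
    return c
cv2.imwrite("pics/g9s.png",crop(b,250,160,110,130,4.5));cv2.imwrite("pics/g9t.png",crop(a,190,160,110,110,5))
delta(feed(.155,.03),FR)
E
```

```text
[0.50476585 0.1930659  0.29592047] [312.79506761 205.15896994] [221.28549222 232.85989362] 0.23239867632779926 [0.17886458 0.00399228 0.13426268]
tip if tool-offset26 [318.90394341 200.02560157] [219.85698808 240.94835039] if world [312.53923892 196.50726295] [218.61225551 232.68243434]
vial if tool36 [321.3042637  198.00858097] [219.28881648 244.16544389]
shift(tool) [-0.0236  0.004   0.1043] turn [-0.    0.15  0.03] world shift [ 0.0455  0.0016 -0.0969]
```

View pics/g9s.png

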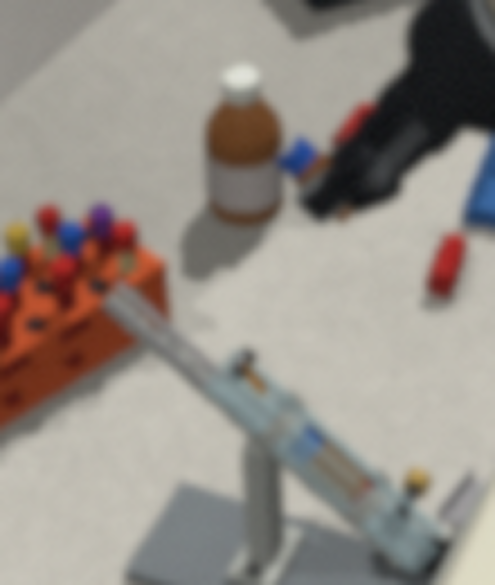

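View pics/g9t.png

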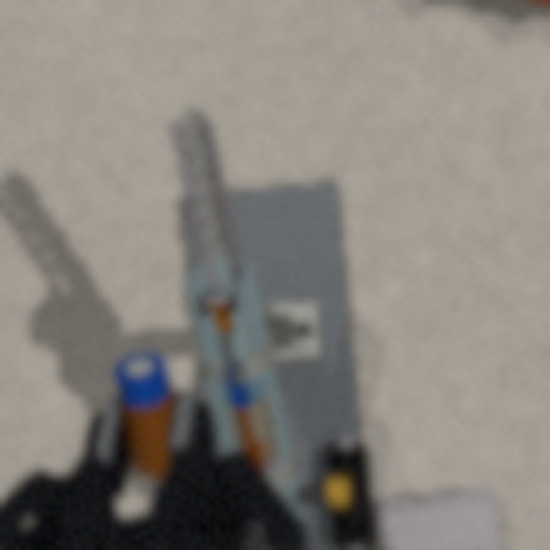

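```bash
cat > cap.py <<'E'
from h import *
import sys
def bluecap(n,box,im):
    x0,y0,x1,y1=box;S=8
    roi=cv2.resize(im[y0:y1,x0:x1].astype(np.float32),None,fx=S,fy=S,interpolation=cv2.INTER_CUBIC)
    m=((roi[...,0]-roi[...,2])>45).astype(np.uint8)
    k,l,st,ce=cv2.connectedComponentsWithStats(m)
    return [(st[i,4]/64,((ce[i]+.5)/S-.5+[x0,y0]).round(2)) for i in range(1,k) if st[i,4]>600]
E
python3 - <<'E'
from cap import *
b=cv2.imread("pics/side2.png");a=cv2.imread("pics/top2.png")
cs=bluecap("side",(305,180,335,215),b);ct=bluecap("top",(205,225,232,260),a);print(cs,ct)
X,e=tri(ct[0][1],cs[0][1]);print(X,e)
p=np.array([0.50476585,0.1930659,0.29592047]);w=FR.inv().apply(X-p);print("cap in tool frame",w)
E
```

```text
[(np.float64(31.625), array([315.88, 194.3 ]))] [(np.float64(57.078125), array([218.29, 236.71]))]
[0.49681093 0.19149337 0.33051543] 0.0004873293784872602
cap in tool frame [ 0.01492593  0.00059135 -0.03224022]
```

send_rows --pt "-0.018 0.004 0.02 0 0 0" --pt "0 0 0.04 0 0 0" --pt "0 0 0.04 0 0 0" --pt "0 0 0.03 0 0 0" --pt "0 0 0 0 0 0" --pt "0 0 0 0 0 0"

```text
time: 9.75
tool_pos: [0.572, 0.1973, 0.185]
tool_rot: [-0.02, 0.944, 0.058, 0.325]
contact_force: [-0.4, -1.0, -0.1]
gripper_width: 0.227
```

```bash
cat > look.py <<'E'
from cap import *
import sys
tag=sys.argv[1]
b=manip.grab_frame("side");a=manip.grab_frame("top");p,r=pose();print(p,infeed(p).round(4),manip.state()["gripper_width"],manip.state()["time"])
cv2.imwrite(f"pics/S{tag}.png",b);cv2.imwrite(f"pics/T{tag}.png",a)
cs=bluecap("side",(265,200,335,262),b);ct=bluecap("top",(205,165,250,250),a);print("side",cs,"top",ct)
for s in cs:
    for t in ct:
        X,e=tri(t[1],s[1])
        if e<.006: print("cap feed",infeed(X).round(4),e.round(4))
f=lambda im,x0,y0:cv2.resize(im[y0:y0+100,x0:x0+80],None,fx=5,fy=5,interpolation=cv2.INTER_CUBIC)
cv2.imwrite(f"pics/L{tag}.png",np.hstack([f(b,265,200),f(a,200,165)]))
E
python3 look.py a
```

```text
[0.57175178 0.19749907 0.18566474] [0.1638 0.0002 0.0061] 0.23374696212069457 9.85
side [(np.float64(15.6875), array([265.9 , 211.89])), (np.float64(28.796875), array([291.35, 219.23])), (np.float64(11.625), array([318.6 , 257.44]))] top [(np.float64(44.0625), array([228.11, 204.54]))]
cap feed [ 0.1847 -0.0016  0.0414] 0.0013
```

View pics/La.png

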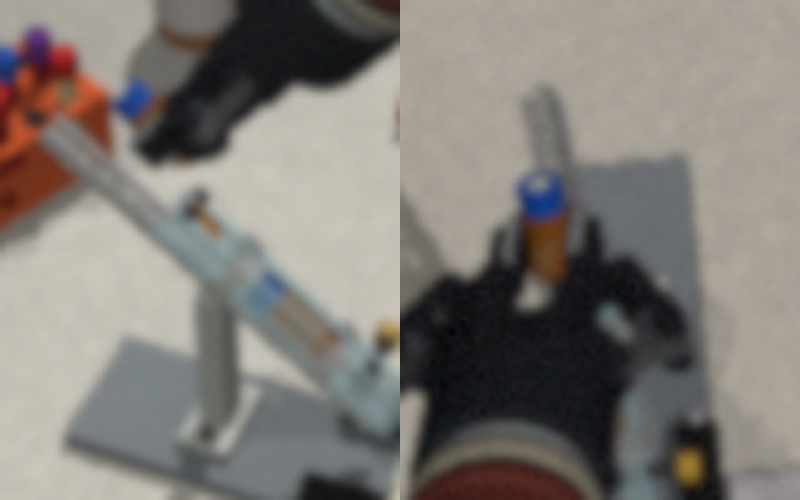

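The cap measures feed (185, -2, 41) mm, so the vial is centred over the trough with its axis about 41 mm up. Lowering.

send_rows --pt "0 0 0.012 0 0 0" --pt "0 0 0.012 0 0 0" --pt "0 0 0.009 0 0 0" --pt "0 0 0 0 0 0" --pt "0 0 0 0 0 0"

```text
time: 10.48
tool_pos: [0.5909, 0.1997, 0.1571]
tool_rot: [-0.02, 0.944, 0.058, 0.325]
contact_force: [-0.5, 0.2, 0.9]
gripper_width: 0.232
```

```bash
python3 look.py b
```

```text
[0.59107112 0.19973945 0.15762074] [ 1.619e-01  1.000e-04 -2.800e-02] 0.238437938861254 10.575
side [(np.float64(15.625), array([265.89, 211.89])), (np.float64(25.828125), array([284.95, 225.86])), (np.float64(10.734375), array([318.65, 257.4 ]))] top [(np.float64(39.46875), array([229.63, 196.82]))]
cap feed [ 0.1823 -0.0013  0.0069] 0.0013
```

View pics/Lb.png

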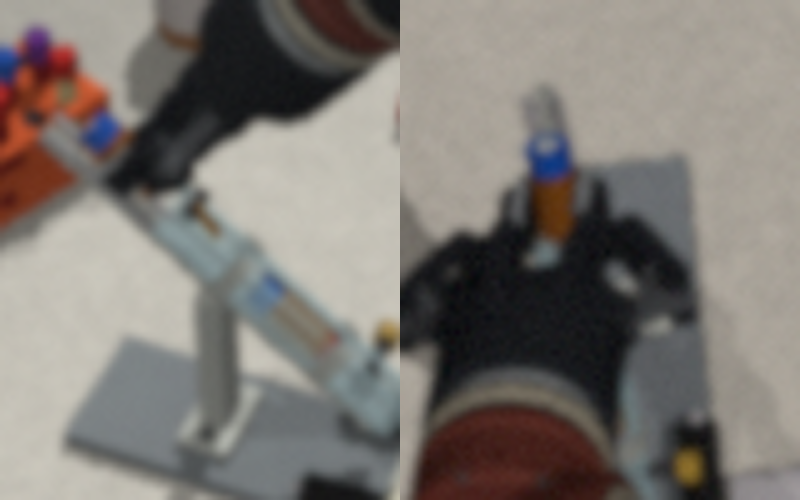

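send_rows --pt "0 0 0.003 0 0 0" --pt "0 0 0.001 0 0 0" --pt "0 0 0 0 0 0"

```text
time: 10.95
tool_pos: [0.5933, 0.2, 0.1539]
tool_rot: [-0.02, 0.944, 0.058, 0.325]
contact_force: [0.3, -0.9, 0.4]
gripper_width: 0.234
```

send_rows --pt "0 0 0.0015 0 0 0" --pt "0 0 0 0 0 0"

```text
time: 11.2
tool_pos: [0.5943, 0.2001, 0.1527]
tool_rot: [-0.02, 0.944, 0.058, 0.325]
contact_force: [-0.1, 0.8, -0.4]
gripper_width: 0.233
```

send_rows --pt "0 0 0.0015 0 0 0" --pt "0 0 0 0 0 0"

```text
time: 11.45
tool_pos: [0.5952, 0.2002, 0.1514]
tool_rot: [-0.02, 0.944, 0.058, 0.325]
contact_force: [-0.1, 0.1, -0.6]
gripper_width: 0.228
```

send_rows --pt "0 0 0.001 0 0 0" --pt "0 0 0 0 0 0"

```text
time: 11.7
tool_pos: [0.5959, 0.2008, 0.1514]
tool_rot: [-0.02, 0.944, 0.058, 0.325]
contact_force: [-3.6, 1.8, 2.7]
gripper_width: 0.228
```

send_rows --pt "0 0 0.001 0 0 0" --pt "0 0 0 0 0 0"

```text
time: 11.95
tool_pos: [0.5965, 0.2015, 0.1514]
tool_rot: [-0.021, 0.944, 0.058, 0.325]
contact_force: [-8.1, 3.7, 7.1]
gripper_width: 0.232
```

send_rows --pt "0 0 0.001 0 0 0" --pt "0 0 0 0 0 0"

```text
time: 12.2
tool_pos: [0.5969, 0.2019, 0.1514]
tool_rot: [-0.021, 0.944, 0.058, 0.325]
contact_force: [-15.7, 2.6, 13.0]
gripper_width: 0.235
```

The vial is seated in the V rail: contact force appeared and it self-centred about 1.5 mm toward +y. I'll back off 2 mm and release.

send_rows --pt "0 -0.0015 -0.002 0 0 0" --pt "0 0 0 0 0 0"

```text
time: 12.45
tool_pos: [0.5956, 0.2017, 0.1508]
tool_rot: [-0.02, 0.944, 0.058, 0.325]
contact_force: [0.2, 0.5, -0.8]
gripper_width: 0.233
```

send_rows --pt "0 0 0 0 0 0" --pt "0 0 0 0 0 0" --pt "0 0 0 0 0 0" --pt "0 0 0 0 0 0" --grip 0.45

```text
time: 12.95
tool_pos: [0.5957, 0.2017, 0.1508]
tool_rot: [-0.02, 0.944, 0.058, 0.325]
contact_force: [0.2, 0.2, -0.9]
gripper_width: 0.45
```

```bash
python3 look.py c
```

```text
[0.59567149 0.20176641 0.15086503] [ 0.1615  0.0015 -0.0362] 0.445403445833481 13.05
side [(np.float64(15.609375), array([265.89, 211.9 ])), (np.float64(10.90625), array([318.57, 257.45]))] top [(np.float64(29.53125), array([231.39, 208.38]))]
```

View pics/Lc.png

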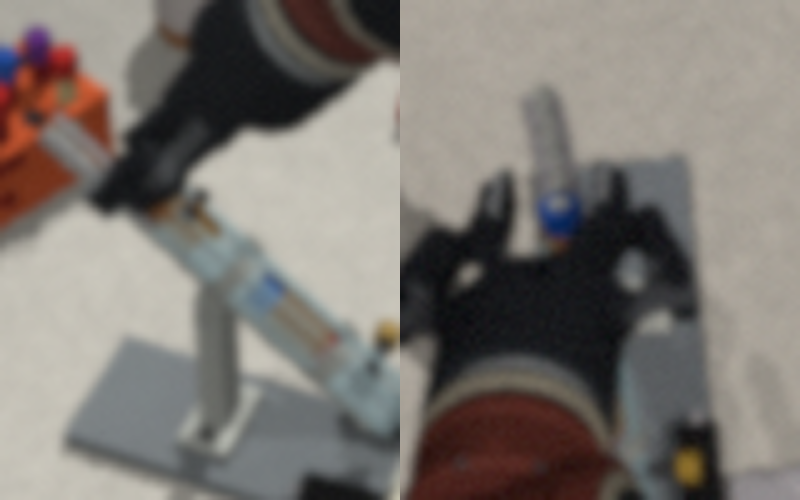

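The vial slid down to the brake; its cap is now at top pixel (231,208). I'll raise, shut the fingers, move uphill and come down behind the cap.

send_rows --pt "0 0 -0.02 0 0 0" --pt "0 0 -0.025 0 0 0" --pt "0.025 0 0 0 0 0" --pt "0 0 0 0 0 0" --pt "0 0 0 0 0 0" --grip 0.0

```text
time: 13.68
tool_pos: [0.587, 0.2007, 0.2005]
tool_rot: [-0.02, 0.944, 0.058, 0.324]
contact_force: [0.3, -0.8, 0.5]
gripper_width: 0.001
```

```bash
python3 look.py d; python3 - <<'E'
from h import *
for x in(.12,.13,.137,.143,.15,.16): print(x,proj("top",feed(x,.003,.0015)).round(1),proj("side",feed(x,0,.0015)).round(1))
E
```

```text
[0.58673017 0.20063368 0.19990819] [0.1846 0.0015 0.008 ] -0.0017557938347087096 13.775
side [(np.float64(15.5625), array([265.88, 211.89])), (np.float64(26.828125), array([293.57, 236.52])), (np.float64(12.359375), array([318.57, 257.34]))] top [(np.float64(11.78125), array([234.28, 206.47]))]
cap feed [ 0.1465 -0.0047 -0.0062] 0.0
0.12 [233.2 218.5] [301.5 243.9]
0.13 [232.5 215. ] [298.6 241.3]
0.137 [231.9 212.5] [296.5 239.5]
0.143 [231.5 210.3] [294.8 238. ]
0.15 [230.9 207.7] [292.8 236.2]
0.16 [230.2 204.1] [289.9 233.6]
```

View pics/Ld.png

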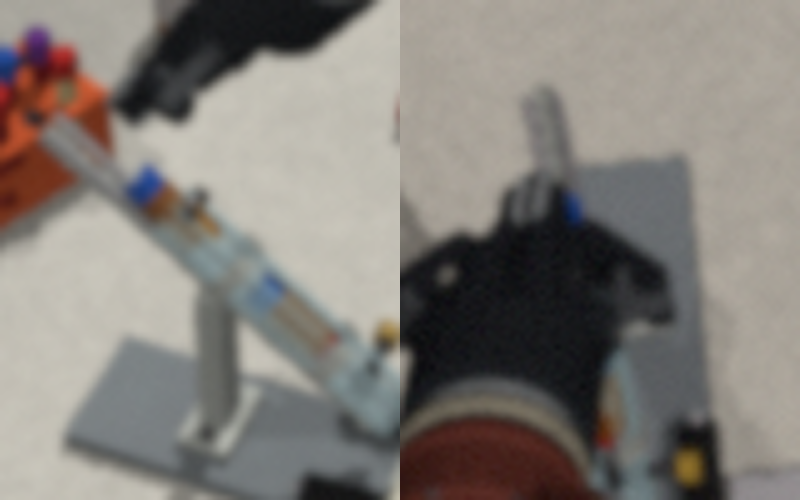

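The cap is at feed x≈146, so its top is at about 152. The base is stopped by the brake and the bracket is visible below. Lowering the shut fingers behind it.

send_rows --pt "0 0 0.015 0 0 0" --pt "0 0 0.014 0 0 0" --pt "0 0 0.01 0 0 0" --pt "0 0 0 0 0 0" --pt "0 0 0 0 0 0"

```text
time: 14.4
tool_pos: [0.6117, 0.2038, 0.171]
tool_rot: [-0.02, 0.944, 0.058, 0.325]
contact_force: [0.2, -0.5, 0.2]
gripper_width: 0.003
```

send_rows --pt "-0.006 0 0 0 0 0" --pt "-0.005 0 0 0 0 0" --pt "-0.004 0 0 0 0 0" --pt "0 0 0 0 0 0"

```text
time: 14.9
tool_pos: [0.5993, 0.2023, 0.1614]
tool_rot: [-0.02, 0.944, 0.058, 0.325]
contact_force: [0.3, 0.6, 0.5]
gripper_width: -0.002
```

```bash
python3 look.py e
```

```text
[0.59981779 0.20234376 0.16193952] [ 0.1716  0.0016 -0.0301] 0.0008615189831875958 15.0
side [(np.float64(15.578125), array([265.88, 211.89])), (np.float64(17.140625), array([293.09, 237.2 ])), (np.float64(11.75), array([318.64, 257.3 ]))] top []
```

View pics/Le.png

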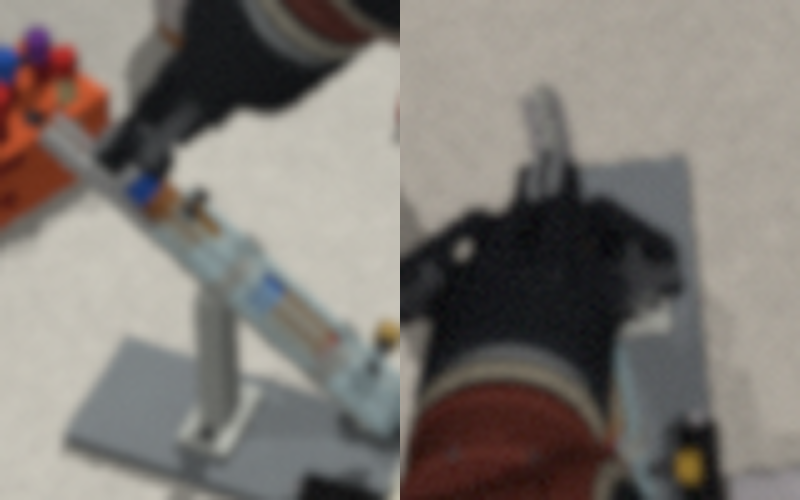

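send_rows --pt "-0.004 0 0 0 0 0" --pt "-0.003 0 0 0 0 0" --pt "0 0 0 0 0 0"

```text
time: 15.38
tool_pos: [0.5945, 0.2017, 0.1579]
tool_rot: [-0.02, 0.944, 0.058, 0.325]
contact_force: [0.8, 0.7, 0.9]
gripper_width: -0.001
```

send_rows --pt "-0.003 0 0 0 0 0" --pt "-0.002 0 0 0 0 0" --pt "0 0 0 0 0 0"

```text
time: 15.75
tool_pos: [0.5902, 0.2011, 0.1542]
tool_rot: [-0.02, 0.944, 0.058, 0.325]
contact_force: [2.2, -0.2, 1.3]
gripper_width: -0.001
```

send_rows --pt "-0.003 0 0 0 0 0" --pt "-0.002 0 0 0 0 0" --pt "0 0 0 0 0 0"

```text
time: 16.12
tool_pos: [0.5858, 0.2005, 0.1503]
tool_rot: [-0.02, 0.944, 0.058, 0.324]
contact_force: [0.8, 0.2, 0.9]
gripper_width: -0.001
```

```bash
python3 look.py f;python3 -c "
from h import *
print(FR.inv().apply(manip.state()['contact_force']))"
```

```text
[0.58584214 0.20054719 0.15036522] [ 0.1534  0.0015 -0.0305] 0.0012961925453953364 16.225
side [(np.float64(15.65625), array([265.89, 211.89])), (np.float64(17.9375), array([296.54, 240.5 ])), (np.float64(11.296875), array([318.56, 257.48]))] top []
[ 0.18309356  0.56501024 -0.46828947]
```

View pics/Lf.png

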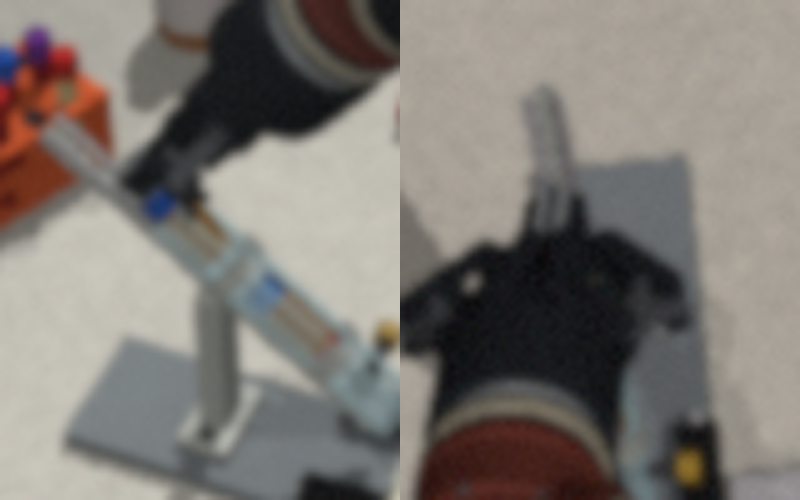

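send_rows --pt "-0.003 0 0 0 0 0" --pt "0 0 0 0 0 0"

```text
time: 16.48
tool_pos: [0.5838, 0.2003, 0.149]
tool_rot: [-0.02, 0.944, 0.058, 0.325]
contact_force: [0.1, -0.4, -0.0]
gripper_width: -0.003
```

send_rows --pt "0.015 0 0 0 0 0" --pt "0.01 0 -0.02 0 0 0" --pt "0 0 -0.04 0 0 0" --pt "0 0 -0.05 0 0 0" --pt "0 0 -0.03 0 0 0" --pt "0 0 0 0 0 0"

```text
time: 17.23
tool_pos: [0.5192, 0.1927, 0.2798]
tool_rot: [-0.021, 0.943, 0.058, 0.328]
contact_force: [-0.2, 0.4, -0.3]
gripper_width: -0.001
```

```bash
python3 look.py g; python3 -c "
from h import *
delta(np.array([.535,-.3205,.25]),tool(12.9,0))"
```

```text
[0.51842549 0.19225162 0.27480051] [0.1765 0.0015 0.1093] 0.0009837634221578763 17.325
side [(np.float64(15.5625), array([265.88, 211.89])), (np.float64(29.171875), array([297.71, 240.64])), (np.float64(11.984375), array([318.62, 257.32]))] top [(np.float64(41.125), array([233.14, 213.29])), (np.float64(15.8125), array([237.3 , 238.31]))]
cap feed [ 0.1321  0.0002 -0.0013] 0.001
cap feed [0.0644 0.0013 0.0054] 0.0
shift(tool) [-0.0517  0.5109 -0.0089] turn [  1.95 -37.94  -5.66] world shift [ 0.0166 -0.5128 -0.0248]
```

View pics/Lg.png

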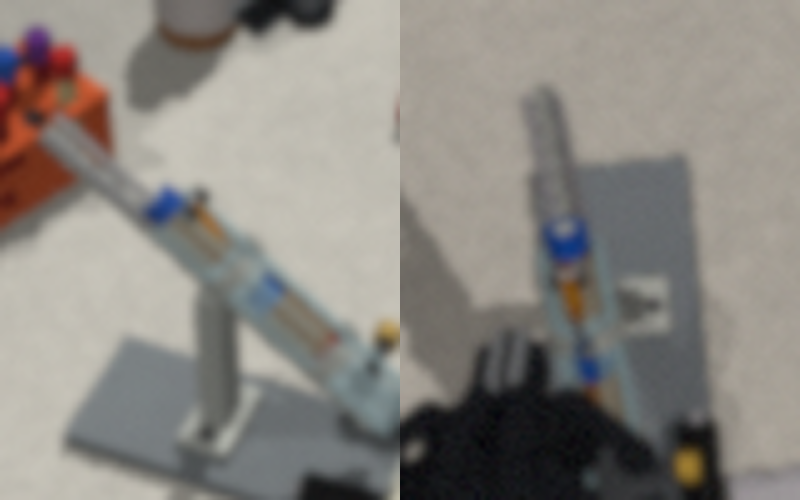

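Vial 2 is held under the brake, cap top at about x = 138. Vial 1's cap is at about x = 64, with a gap between them to close later. Fetching the second tray vial.

send_rows --pt "0 0 0 0 -9.5 0" --pt "0 0 0 0 -9.5 0" --pt "0 0 0 0 -9.5 0" --pt "0 0 0 0 -9.5 0" --pt "0 0 0 0 0 -5.9" --pt "0 0 0 0 0 0" --grip 0.65

```text
time: 18.08
tool_pos: [0.5184, 0.192, 0.272]
tool_rot: [0.0, 0.994, 0.112, -0.003]
contact_force: [-0.1, 0.6, -0.3]
gripper_width: 0.648
```

send_rows --pt "-0.0112 0.056 0.003 0 0 0" --pt "-0.0112 0.056 0.003 0 0 0" --pt "-0.0112 0.056 0.003 0 0 0" --pt "-0.0112 0.056 0.003 0 0 0" --pt "-0.0112 0.056 0.003 0 0 0" --pt "-0.0112 0.056 0.003 0 0 0" --pt "-0.0112 0.056 0.003 0 0 0" --pt "-0.0112 0.056 0.003 0 0 0"

```text
time: 19.08
tool_pos: [0.5304, -0.2661, 0.2502]
tool_rot: [-0.0, 0.994, 0.112, -0.0]
contact_force: [0.7, -0.3, 0.9]
gripper_width: 0.65
```

send_rows --pt "-0.0085 0.056 0 0 0 0" --pt "0 0 0 0 0 0" --pt "0 0 0 0 0 0"

```text
time: 19.45
tool_pos: [0.5349, -0.3204, 0.2502]
tool_rot: [-0.001, 0.994, 0.112, -0.0]
contact_force: [0.2, 0.2, -0.3]
gripper_width: 0.654
```

```bash
python3 -c "
from h import *
delta(np.array([.535,-.3205,-.018]),tool(12.9,0))"
```

```text
shift(tool) [2.000e-04 5.000e-04 2.682e-01] turn [-0.09  0.04 -0.05] world shift [ 1.000e-04 -1.000e-04 -2.682e-01]
```

send_rows --pt "0 0 0.055 0 0 0" --pt "0 0 0.055 0 0 0" --pt "0 0 0.055 0 0 0" --pt "0 0 0.045 0 0 0" --pt "0 0 0.03 0 0 0" --pt "0 0 0.018 0 0 0" --pt "0 0 0 0 0 0"

```text
time: 20.32
tool_pos: [0.5347, -0.3194, -0.0078]
tool_rot: [-0.001, 0.994, 0.113, -0.001]
contact_force: [-0.0, 0.6, 0.5]
gripper_width: 0.649
```

```bash
python3 - <<'E'
from h import *
b=manip.grab_frame("side");p,r=pose();print(p)
cv2.imwrite("pics/g10.png",cv2.resize(b[140:220,340:420],None,fx=7,fy=7,interpolation=cv2.INTER_CUBIC))
E
```

```text
[ 0.53570125 -0.32043144 -0.0062795 ]
```

View pics/g10.png

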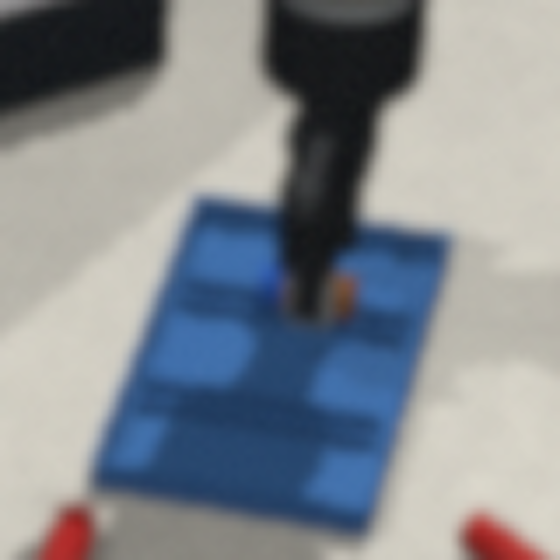

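The fingers straddle vial b, with the cap to the left at (270,280) and the base to the right at (345,300). I'll go down the last 11 mm and close.

send_rows --pt "0 0 0.006 0 0 0" --pt "0 0 0.005 0 0 0" --pt "0 0 0 0 0 0"

```text
time: 20.75
tool_pos: [0.5351, -0.3209, -0.0179]
tool_rot: [-0.0, 0.994, 0.112, -0.0]
contact_force: [-0.5, 0.2, -0.8]
gripper_width: 0.648
```

send_rows --pt "0 0 0 0 0 0" --pt "0 0 0 0 0 0" --pt "0 0 0 0 0 0" --pt "0 0 0 0 0 0" --pt "0 0 0 0 0 0" --grip 0.0

```text
time: 21.38
tool_pos: [0.5355, -0.321, -0.0175]
tool_rot: [0.0, 0.994, 0.113, 0.0]
contact_force: [-0.1, 0.2, 3.1]
gripper_width: 0.231
```

send_rows --pt "0 0 -0.02 0 0 0" --pt "0 0 -0.04 0 0 0" --pt "0 0 -0.055 0 0 0" --pt "0 0 -0.06 0 0 0" --pt "0 0 -0.06 0 0 0" --pt "0 0 -0.055 0 0 0" --pt "0 0 -0.02 0 0 0" --pt "0 0 0 0 0 0"

```text
time: 22.38
tool_pos: [0.5357, -0.3213, 0.2943]
tool_rot: [0.001, 0.994, 0.113, 0.001]
contact_force: [-0.6, 0.2, -0.8]
gripper_width: 0.232
```

```bash
python3 - <<'E'
from h import *
p,r=pose();print(p); R=tool(12.9,0)
t=feed(.169,.09,.0015);print(R.inv().apply(t-p),t-p)
E
```

```text
[ 0.53574175 -0.32132646  0.29432028]
[ 0.10376212 -0.50384387  0.03935252] [-0.01133991  0.51429236 -0.03935252]
```

send_rows --pt "0.01 -0.056 0 0 0 0" --pt "0.01 -0.056 0 0 0 0" --pt "0.01 -0.056 0 0 0 0" --pt "0.01 -0.056 0 0 0 0" --pt "0.01 -0.056 0 0 0 0" --pt "0.01 -0.056 0 0 0 0" --pt "0.01 -0.056 0 0 0 0" --pt "0.01 -0.056 0 0 0 0"

```text
time: 23.38
tool_pos: [0.5113, 0.1352, 0.2884]
tool_rot: [0.0, 0.994, 0.112, -0.003]
contact_force: [1.2, 0.3, -0.2]
gripper_width: 0.231
```

send_rows --pt "0.01 -0.056 0 0 0 0" --pt "0 0 0 0 0 5.9" --pt "0 0 0 0 9.5 0" --pt "0 0 0 0 9.5 0" --pt "0 0 0 0 9.5 0" --pt "0 0 0 0 9.5 0" --pt "0 0 0 0 0 0" --pt "0 0 0 0 0 0"

```text
time: 24.38
tool_pos: [0.5105, 0.1904, 0.2915]
tool_rot: [-0.02, 0.944, 0.058, 0.324]
contact_force: [0.1, -0.4, 0.4]
gripper_width: 0.232
```

```bash
python3 -c "
from h import *
p,r=pose();print(p,infeed(p));delta(feed(.170,.006,.0015),FR)"
```

```text
[0.51045899 0.19040951 0.2915167 ] [0.18035106 0.00066187 0.12751286]
shift(tool) [-0.0101 -0.0008  0.1215] turn [-0.    0.14  0.02] world shift [ 0.0661  0.009  -0.1021]
```

send_rows --pt "-0.01 -0.001 0.03 0 0 0" --pt "0 0 0.04 0 0 0" --pt "0 0 0.03 0 0 0" --pt "0 0 0.021 0 0 0" --pt "0 0 0 0 0 0" --pt "0 0 0 0 0 0"

```text
time: 25.12
tool_pos: [0.5774, 0.1997, 0.1921]
tool_rot: [-0.02, 0.944, 0.058, 0.325]
contact_force: [-0.2, 0.1, 0.2]
gripper_width: 0.23
```

```bash
python3 look.py h
```

```text
[0.57705848 0.19977473 0.19257907] [0.1724 0.0018 0.0081] 0.23137885378862214 25.225
side [(np.float64(15.578125), array([265.88, 211.9 ])), (np.float64(25.890625), array([288.74, 216.8 ])), (np.float64(29.3125), array([297.73, 240.63])), (np.float64(11.421875), array([318.6 , 257.43]))] top [(np.float64(43.734375), array([226.54, 201.37]))]
cap feed [ 0.194  -0.0002  0.0431] 0.0009
```

View pics/Lh.png

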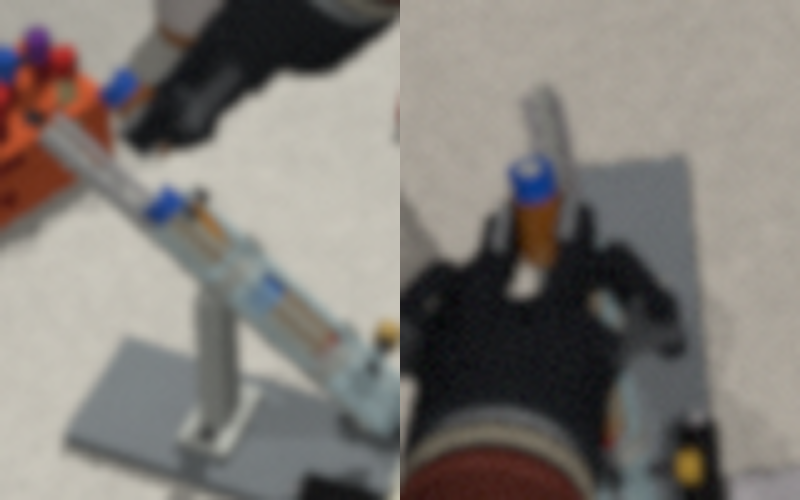

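The cap is at feed (194, 0, 43) mm and vial 2 is still held. Lowering.

send_rows --pt "0 0 0.015 0 0 0" --pt "0 0 0.014 0 0 0" --pt "0 0 0.009 0 0 0" --pt "0 0 0.003 0 0 0" --pt "0 0 0 0 0 0"

```text
time: 25.85
tool_pos: [0.6013, 0.2027, 0.1582]
tool_rot: [-0.02, 0.944, 0.058, 0.325]
contact_force: [-0.1, 0.2, 0.2]
gripper_width: 0.227
```

send_rows --pt "0 0 0.0015 0 0 0" --pt "0 0 0 0 0 0"

```text
time: 26.1
tool_pos: [0.6023, 0.2028, 0.1575]
tool_rot: [-0.02, 0.944, 0.058, 0.325]
contact_force: [-0.5, 0.4, 0.0]
gripper_width: 0.228
```

send_rows --pt "0 0 0.0015 0 0 0" --pt "0 0 0 0 0 0"

```text
time: 26.35
tool_pos: [0.6031, 0.2028, 0.157]
tool_rot: [-0.02, 0.944, 0.058, 0.325]
contact_force: [-8.0, -2.3, 6.1]
gripper_width: 0.231
```

Contact with the rail. Backing off 1 mm and releasing.

send_rows --pt "0 0 -0.0012 0 0 0" --pt "0 0 0 0 0 0"

```text
time: 26.6
tool_pos: [0.6024, 0.2029, 0.1571]
tool_rot: [-0.02, 0.944, 0.058, 0.325]
contact_force: [0.3, 0.4, -0.8]
gripper_width: 0.233
```

send_rows --pt "0 0 0 0 0 0" --pt "0 0 0 0 0 0" --pt "0 0 0 0 0 0" --pt "0 0 0 0 0 0" --grip 0.45

```text
time: 27.1
tool_pos: [0.6024, 0.2028, 0.1569]
tool_rot: [-0.02, 0.944, 0.058, 0.325]
contact_force: [0.1, -0.4, 0.5]
gripper_width: 0.449
```

send_rows --pt "0 0 -0.02 0 0 0" --pt "0 0 -0.025 0 0 0" --pt "0.035 0 0 0 0 0" --pt "0 0 0 0 0 0" --pt "0 0 0 0 0 0" --grip 0.0

```text
time: 27.72
tool_pos: [0.6015, 0.2026, 0.2125]
tool_rot: [-0.02, 0.944, 0.058, 0.324]
contact_force: [-0.1, 0.3, 0.2]
gripper_width: -0.004
```

```bash
python3 look.py i
```

```text
[0.60111853 0.20258173 0.21180965] [0.2034 0.0017 0.0084] 0.001236946542886781 27.825
side [(np.float64(15.59375), array([265.89, 211.89])), (np.float64(26.4375), array([285.44, 229.99])), (np.float64(17.03125), array([299.  , 241.67])), (np.float64(12.171875), array([318.59, 257.32]))] top [(np.float64(15.796875), array([232.21, 197.34]))]
cap feed [ 0.1725 -0.0039 -0.0065] 0.0022
```

View pics/Li.png

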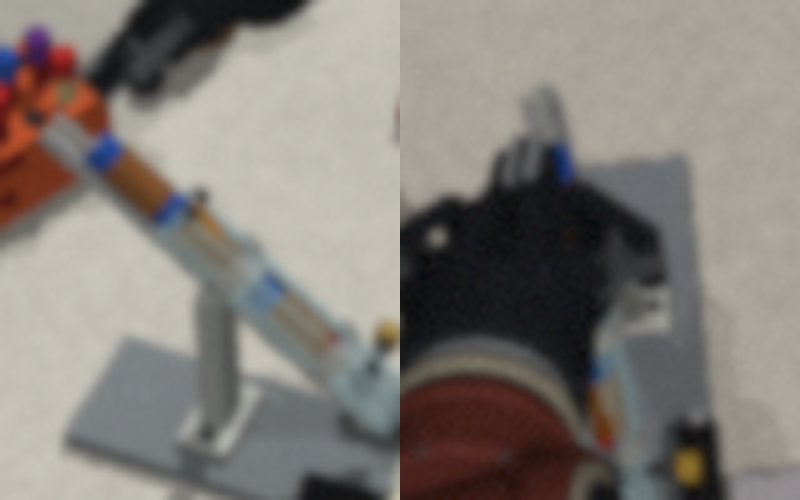

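Vial 3 sits right behind vial 2, cap-up, with its top at about x = 182. Lowering the shut fingers behind it.

send_rows --pt "0 0 0.015 0 0 0" --pt "0 0 0.014 0 0 0" --pt "0 0 0.01 0 0 0" --pt "0 0 0 0 0 0"

```text
time: 28.32
tool_pos: [0.6259, 0.2055, 0.1811]
tool_rot: [-0.02, 0.944, 0.058, 0.324]
contact_force: [-0.7, 0.6, -0.3]
gripper_width: -0.001
```

send_rows --pt "-0.004 0 0 0 0 0" --pt "-0.004 0 0 0 0 0" --pt "-0.003 0 0 0 0 0" --pt "0 0 0 0 0 0"

```text
time: 28.82
tool_pos: [0.6172, 0.2047, 0.1764]
tool_rot: [-0.02, 0.944, 0.058, 0.325]
contact_force: [1.1, 0.1, -0.7]
gripper_width: -0.001
```

send_rows --pt "-0.003 0 0 0 0 0" --pt "-0.003 0 0 0 0 0" --pt "0 0 0 0 0 0"

```text
time: 29.2
tool_pos: [0.6128, 0.2041, 0.1729]
tool_rot: [-0.02, 0.944, 0.058, 0.325]
contact_force: [0.7, -0.1, 0.0]
gripper_width: -0.003
```

```bash
python3 look.py j;python3 -c "
from h import *
print(FR.inv().apply(manip.state()['contact_force']))"
```

```text
[0.61285576 0.20410318 0.17287404] [ 0.1887  0.0018 -0.0296] 0.0036389422931790046 29.3
side [(np.float64(15.53125), array([265.88, 211.89])), (np.float64(18.0625), array([285.87, 231.3 ])), (np.float64(12.296875), array([318.6 , 257.33]))] top []
[ 0.40180775  0.55635011 -0.40784004]
```

View pics/Lj.png

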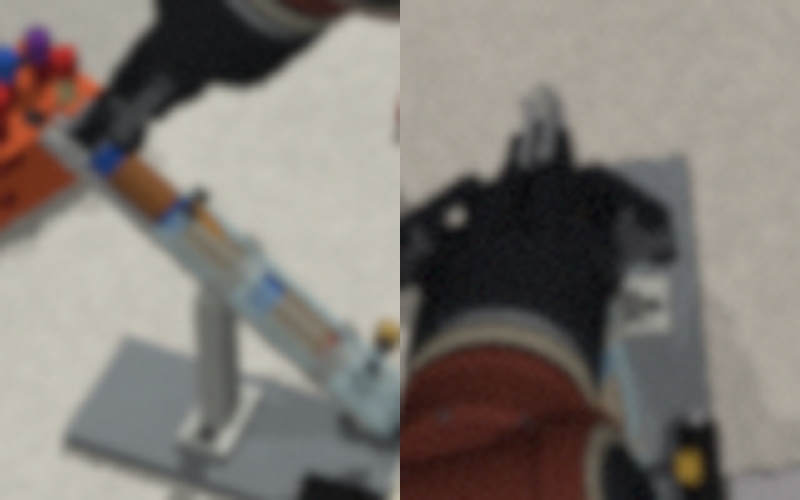

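send_rows --pt "-0.002 0 0 0 0 0" --pt "-0.002 0 0 0 0 0" --pt "-0.002 0 0 0 0 0" --pt "0 0 0 0 0 0"

```text
time: 29.8
tool_pos: [0.6077, 0.2034, 0.1686]
tool_rot: [-0.02, 0.944, 0.058, 0.325]
contact_force: [0.7, 0.5, 0.5]
gripper_width: -0.0
```

send_rows --pt "-0.002 0 0 0 0 0" --pt "-0.001 0 0 0 0 0" --pt "0 0 0 0 0 0"

```text
time: 30.18
tool_pos: [0.6056, 0.2032, 0.1669]
tool_rot: [-0.02, 0.944, 0.058, 0.325]
contact_force: [0.7, 0.3, 1.2]
gripper_width: 0.003
```

```bash
python3 look.py k;python3 -c "
from h import *
print(FR.inv().apply(manip.state()['contact_force']))"
```

```text
[0.60556257 0.20316699 0.16688465] [ 0.1792  0.0017 -0.0298] 0.000990565990324938 30.275
side [(np.float64(15.59375), array([265.89, 211.9 ])), (np.float64(17.140625), array([288.66, 233.83])), (np.float64(11.984375), array([318.61, 257.35]))] top []
[ 0.64261565 -0.86359006 -0.22477894]
```

View pics/Lk.png

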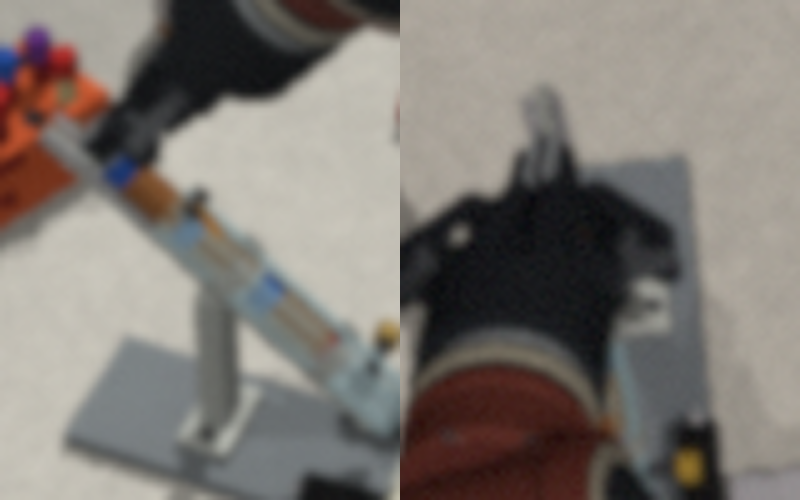

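send_rows --pt "-0.002 0 0 0 0 0" --pt "-0.001 0 0 0 0 0" --pt "0 0 0 0 0 0"

```text
time: 30.65
tool_pos: [0.6033, 0.2029, 0.1652]
tool_rot: [-0.02, 0.944, 0.058, 0.325]
contact_force: [0.8, -0.4, 1.2]
gripper_width: -0.002
```

send_rows --pt "-0.001 0 0 0 0 0" --pt "-0.001 0 0 0 0 0" --pt "0 0 0 0 0 0"

```text
time: 31.02
tool_pos: [0.6017, 0.2027, 0.164]
tool_rot: [-0.02, 0.944, 0.058, 0.325]
contact_force: [1.0, 1.2, 1.2]
gripper_width: 0.004
```

send_rows --pt "-0.001 0 0 0 0 0" --pt "-0.001 0 0 0 0 0" --pt "0 0 0 0 0 0"

```text
time: 31.4
tool_pos: [0.6004, 0.2026, 0.1631]
tool_rot: [-0.02, 0.944, 0.058, 0.325]
contact_force: [1.9, -0.7, 0.6]
gripper_width: 0.005
```

```bash
python3 look.py l;python3 -c "
from h import *
print(FR.inv().apply(manip.state()['contact_force']))"
```

```text
[0.60044874 0.20255785 0.16310745] [ 0.1728  0.0018 -0.0296] 0.0041533047355438975 31.5
side [(np.float64(15.625), array([265.89, 211.9 ])), (np.float64(18.046875), array([290.6 , 235.47]))] top []
[ 2.1048507  -0.27227419  0.70424727]
```

View pics/Ll.png

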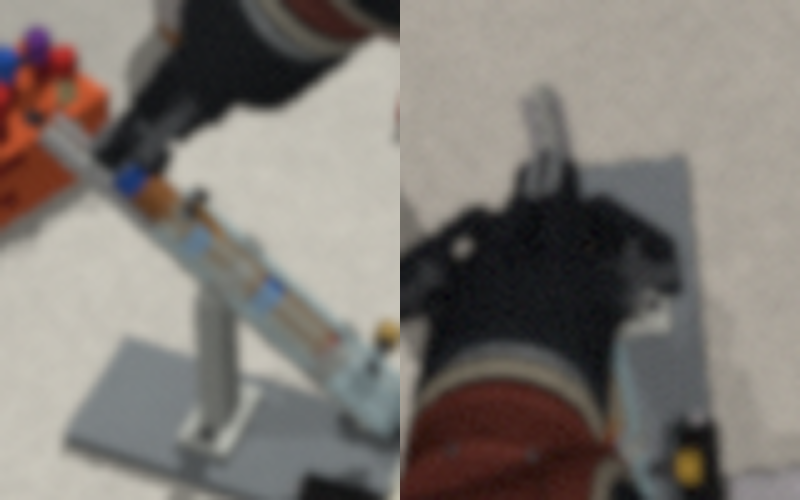

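send_rows --pt "-0.001 0 0 0 0 0" --pt "0 0 0 0 0 0"

```text
time: 31.75
tool_pos: [0.6, 0.2025, 0.163]
tool_rot: [-0.02, 0.943, 0.058, 0.326]
contact_force: [3.5, -0.3, 1.2]
gripper_width: 0.005
```

send_rows --pt "-0.001 0 0 0 0 0" --pt "0 0 0 0 0 0"

```text
time: 32.0
tool_pos: [0.5992, 0.2025, 0.1625]
tool_rot: [-0.02, 0.943, 0.058, 0.326]
contact_force: [4.5, 0.8, 3.6]
gripper_width: 0.0
```

send_rows --pt "-0.001 0 0 0 0 0" --pt "0 0 0 0 0 0"

```text
time: 32.25
tool_pos: [0.5988, 0.2024, 0.1623]
tool_rot: [-0.02, 0.943, 0.058, 0.326]
contact_force: [6.0, 0.8, 4.0]
gripper_width: 0.0
```

```bash
python3 -c "
from h import *
print(FR.inv().apply(manip.state()['contact_force']),infeed(pose()[0]))
for t in ([.8,-.4,1.2],[1,1.2,1.2],[1.9,-.7,.6]):print(FR.inv().apply(t))"
```

```text
[ 7.21654649 -0.10574648  0.56918614] [ 0.17104752  0.00183865 -0.02918655]
[ 1.32608966  0.49451394 -0.48676707]
[ 1.63617204 -1.06918604 -0.24450416]
[1.78823322 0.92633406 0.63570998]
```

Force rises about 2–3 N/mm from x≈172.8. It is now 7.2 N, about 1.6 N of it drag, so the cushion has given roughly 1.8 mm. A little more.

send_rows --pt "-0.001 0 0 0 0 0" --pt "0 0 0 0 0 0"

```text
time: 32.5
tool_pos: [0.5984, 0.2024, 0.1622]
tool_rot: [-0.02, 0.943, 0.058, 0.327]
contact_force: [5.8, 0.8, 4.2]
gripper_width: -0.002
```

```bash
python3 look.py m; python3 -c "
from h import *
print(FR.inv().apply(manip.state()['contact_force']),infeed(pose()[0]))
S=lambda t:cv2.imread(f'pics/S{t}.png')[235:295,290:350]
cv2.imwrite('pics/cmp.png',np.hstack([cv2.resize(S(t),None,fx=6.5,fy=6.5,interpolation=cv2.INTER_CUBIC) for t in 'lm']))"
```

```text
[0.59837906 0.20239093 0.16221124] [ 0.1707  0.0018 -0.029 ] -0.0012430021442340806 32.6
side [(np.float64(15.671875), array([265.89, 211.9 ])), (np.float64(17.1875), array([291.34, 236.03]))] top []
[ 6.37858184 -0.25685571  0.3973587 ] [ 0.17065884  0.00183922 -0.02900574]
```

View pics/cmp.png

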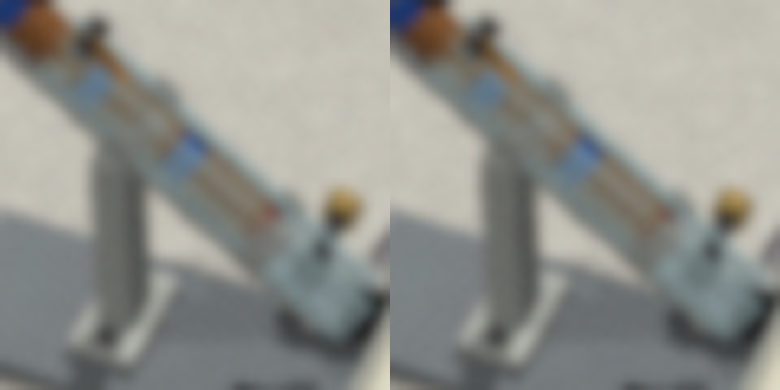

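send_rows --pt "-0.001 0 0 0 0 0" --pt "0 0 0 0 0 0"

```text
time: 32.85
tool_pos: [0.598, 0.2024, 0.1621]
tool_rot: [-0.02, 0.943, 0.058, 0.327]
contact_force: [6.9, -0.1, 3.9]
gripper_width: 0.002
```

send_rows --pt "0 0 0 0 0 0"

```text
time: 32.98
tool_pos: [0.598, 0.2024, 0.1621]
tool_rot: [-0.02, 0.943, 0.058, 0.327]
contact_force: [6.5, 0.5, 5.3]
gripper_width: -0.001
```

```bash
python3 look.py n; python3 -c "
from h import *
print(FR.inv().apply(manip.state()['contact_force']),FR.inv().apply([5.8,.8,4.2]),infeed(pose()[0]))"
```

```text
[0.59795664 0.20236427 0.16211885] [ 0.1703  0.0019 -0.0288] 0.0008137050084477624 33.075
side [(np.float64(15.5625), array([265.88, 211.89])), (np.float64(17.265625), array([291.46, 236.04]))] top []
[8.44317234 0.64459689 0.35932859] [ 7.19900052 -0.08719473  0.29459913] [ 0.170269    0.00186424 -0.02881841]
```

send_rows --pt "-0.0007 0 0 0 0 0" --pt "0 0 0 0 0 0" --pt "0 0 0 0 0 0"

```text
time: 33.45
tool_pos: [0.5977, 0.2024, 0.1621]
tool_rot: [-0.02, 0.943, 0.058, 0.328]
contact_force: [6.7, 0.6, 4.2]
gripper_width: -0.005
```

```bash
python3 -c "
from h import *
print(FR.inv().apply(manip.state()['contact_force']),infeed(pose()[0]))"
```

```text
[7.86049681 0.25806518 0.79648975] [ 0.17008433  0.00189272 -0.02865181]
```

send_rows --pt "-0.0008 0 0 0 0 0" --pt "0 0 0 0 0 0" --pt "0 0 0 0 0 0"

```text
time: 33.83
tool_pos: [0.5974, 0.2023, 0.162]
tool_rot: [-0.02, 0.943, 0.058, 0.328]
contact_force: [7.5, 0.9, 5.7]
gripper_width: 0.0
```

```bash
python3 look.py o; python3 -c "
from h import *
print(FR.inv().apply([6.7,.6,4.2]),FR.inv().apply(manip.state()['contact_force']),infeed(pose()[0]))"
```

```text
[0.59738631 0.20232092 0.16205608] [ 0.1698  0.0019 -0.0285] -2.397995597417909e-05 33.925
side [(np.float64(15.578125), array([265.89, 211.89])), (np.float64(19.015625), array([291.68, 236.2 ]))] top []
[7.88371698 0.22099691 0.82955826] [ 9.08402762 -0.07885188  0.58550851] [ 0.16978012  0.00189071 -0.02851611]
```

View pics/Lo.png

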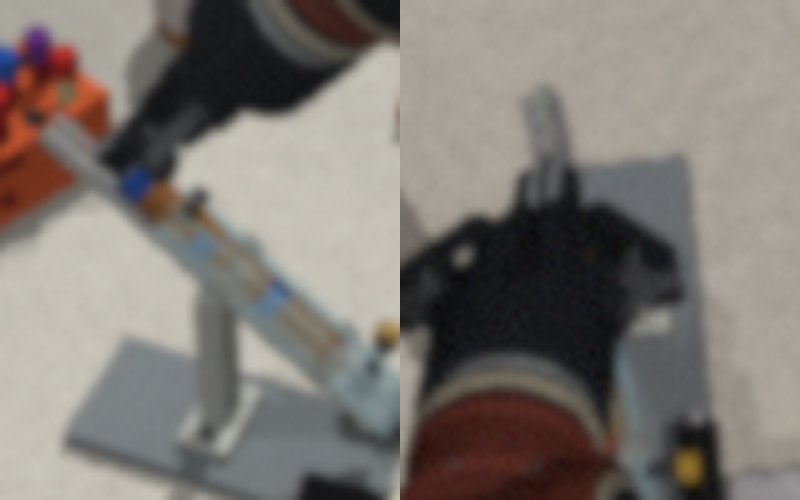

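Push force is about 9 N over TCP travel of about 2.5–3 mm since cushion contact, and the caps have visibly moved together. Backing off gently, then retreating.

send_rows --pt "0.002 0 0 0 0 0" --pt "0.003 0 0 0 0 0" --pt "0.005 0 0 0 0 0" --pt "0.01 0 0 0 0 0" --pt "0 0 -0.03 0 0 0" --pt "0 0 -0.05 0 0 0" --pt "0 0 -0.06 0 0 0" --pt "0 0 0 0 0 0"

```text
time: 34.92
tool_pos: [0.5258, 0.194, 0.2888]
tool_rot: [-0.021, 0.942, 0.058, 0.33]
contact_force: [0.3, -0.3, 1.1]
gripper_width: -0.001
```

```bash
python3 look.py p
```

```text
[0.52505411 0.19339719 0.28184405] [0.1861 0.0018 0.1107] -0.004361924155547915 35.025
side [(np.float64(15.484375), array([265.89, 211.88])), (np.float64(26.65625), array([291.37, 235.14]))] top [(np.float64(40.9375), array([231.68, 205.5 ])), (np.float64(9.671875), array([237.66, 239.76]))]
cap feed [ 0.1535 -0.     -0.0018] 0.0014
```

View pics/Lp.png

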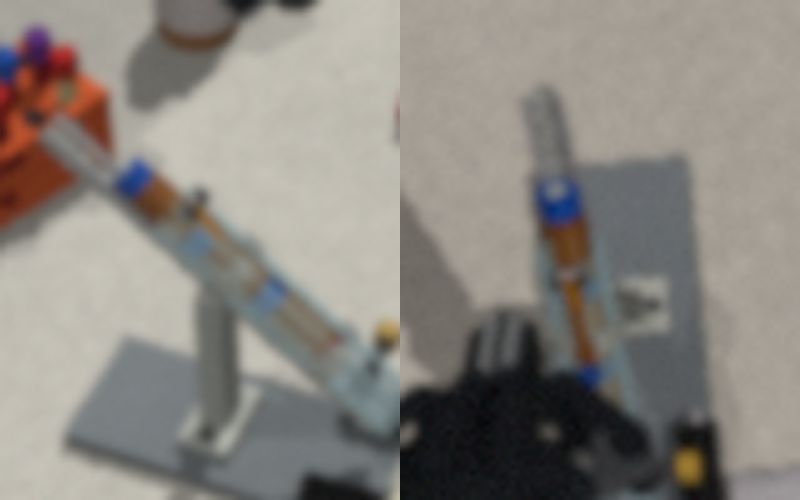

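send_rows --pt "0 0.05 -0.02 0 0 0" --pt "0 0.055 -0.01 0 0 0" --pt "0 0.055 0 0 0 0" --pt "0 0.055 0 0 0 0" --pt "0 0 0 0 0 0" --pt "0 0 0 0 0 0"

```text
time: 35.78
tool_pos: [0.533, -0.0224, 0.3025]
tool_rot: [-0.021, 0.944, 0.057, 0.323]
contact_force: [-1.2, 0.3, 0.2]
gripper_width: -0.001
```

```bash
python3 look.py q; python3 - <<'E'
from h import *
b=cv2.imread("pics/Sq.png");a=cv2.imread("pics/Tq.png")
cv2.imwrite("pics/fs.png",cv2.resize(b[215:295,270:350],None,fx=7,fy=7,interpolation=cv2.INTER_CUBIC))
cv2.imwrite("pics/ft.png",a)
for x in(.02,.066,.112,.158): print(x,proj("side",feed(x,0,.0018)).round(1),((proj("side",feed(x,0,.0018))-[270,215])*7).round(0))
E
```

```text
[ 0.53313355 -0.02088431  0.30368366] [ 0.1853 -0.2118  0.1391] 0.0005470665373655174 35.875
side [(np.float64(15.359375), array([265.88, 211.88])), (np.float64(26.28125), array([291.37, 235.15]))] top [(np.float64(41.78125), array([231.65, 205.48]))]
cap feed [ 0.1535  0.     -0.0018] 0.0014
0.02 [330.  269.5] [420. 382.]
0.066 [316.9 257.8] [329. 300.]
0.112 [303.7 246.1] [236. 217.]
0.158 [290.4 234.2] [143. 134.]
```

View pics/fs.png

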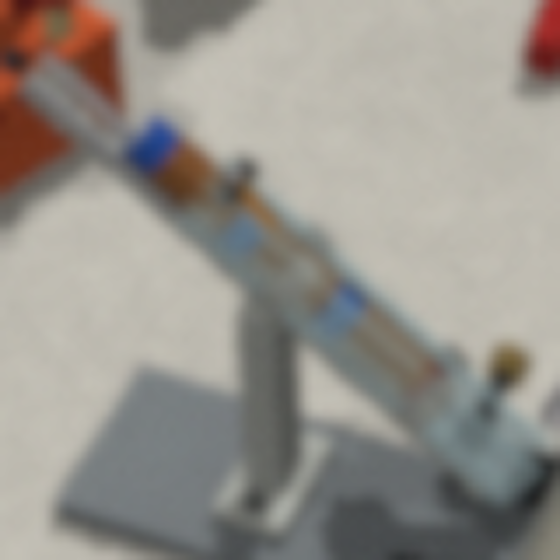

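View pics/ft.png

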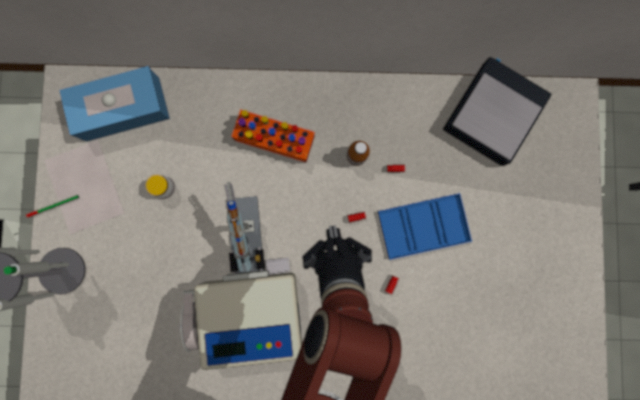

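Both vials are in and the tray is empty. The caps sit at crop (152,143), (242,233) and (342,305). Their spacings of about 127 and 123 px compare with 125 px expected for 46 mm, so there is no visible gap. The rack, bottle and jar are where they were. Handing in.

```bash
python3 -c "
from plant import manip
print(manip.state()['time'],manip.state()['contact_force']);print(manip.job_done())"
```

```text
35.875 [-0.02024656  0.8312638   0.76617531]
the job is handed in; nothing more can be done
None
```

Both tray vials are in the feed tube behind the first, base first with the caps uphill, and the job was handed in at about 36 s. I then pressed the row onto the cushion until the push reached about 9 N. The push also overcame about 1.5 N of brake drag, so the cushion gave roughly 2.5–3 mm. Then I backed off and moved the arm clear.

**Last checks:** the tray is empty, and the rack, bottle, jar and red look-alikes show no movement in the top view. The cap spacings in the side view are about 127 and 123 px, against 125 px for touching vials, so I see no gap. The blurred picture would not show a gap of about a millimetre.

**Things that disagreed or failed:**
- **First grasp:** it closed on nothing, because the real fingertips are about 26 mm behind the reported TCP. I corrected for that from the camera images, and later grasps worked.
- **Cap directions:** both tray vials had their caps pointing the same way, though the text says opposite, so neither needed turning.
- **Labeller housing:** it measured about 95 mm high in the images instead of 130 mm. This did not affect the job.
- **Cushion travel:** this comes from noisy force readings (about ±1 N) and the tool's own travel, not a direct reading. How much the row sprang back after release was not measured.

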